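# Raise the clay model on a little board stand

## Robot

A 6-joint arm with a two-finger parallel gripper is mounted at the origin on a cart in front of the work surface, level with it; the furniture and walls round the work are solid. World frame = base frame: x ahead of the robot, y to its left, z up, the work surface at z = 0. Lengths are in m, angles in degrees, forces in N, time in s.
With the tool pointing down it reaches from about 0.375 to 0.9 m from the base axis. Payload 3.1 kg.
Tool frame: the origin (TCP) lies on the centre line of the jaws, within the pads' length; the fingertips stand 8 mm ahead of it and the grasp point (between the pads) lies 11 mm behind it; z points along the fingers, y is the direction in which the jaws open and shut (so a half turn about z gives the same grasp; the last joint's range is limited). The gripper opens to 87 mm and grips with 3 to 60 N. Pads are 19 mm wide; open, the fingers measure 117 mm over their backs; the gripper's body (75 mm by 190 mm) begins 51 mm behind the grasp point.
Start: joints at [59.215, 30.224, 82.088, -0, 67.689, -10.227], TCP at [0.219, 0.585, 0.231] pointing down, gripper open.
Joint ranges: [-176.69, 176.69], [-43.24, 126.21], [12.49, 139.97], [-82, 262], [0, 151.66], [-163.58, 163.58]. Speed limits (degrees/s): [159.86, 159.86, 180, 180, 180, 180].

## Interface

Orientations are given as [roll, pitch, yaw] about the fixed x, y, z axes, in that order (R = Rz(yaw) Ry(pitch) Rx(roll)).
In Python, from plant import sense, get_image, hand_in gives the robot as it stands. The module is installed in compiled form; this text tells all that it offers.
- The arm moves only by the tool send_rows, never from a script. Its argument "increments" is a list of rows, each an object with "xyz": the shift along the tool's x, y, z in m, a list of three; "angular": the turn, a rotation vector about the tool's x, y, z in degrees, a list of three. A call has 1 to 8 rows; each row shifts and turns the commanded pose from where the row before left it, along the tool's axes as they then stand; what a row does not reach is not made up. A row lasts 1/10 s, in which the tool goes at most 50 mm and 8.59 degrees, less where a joint would pass 70% of its speed; a pose out of reach is approached as far as the arm can. A call with a gripper value outside its range is refused whole. "jaw" is the opening, from 0 (shut) to 1 (fully open), set as the call begins (left out, the last holds). The fingers move at their own pace and stop on an object; the grip force is fixed at half the most. Time passes only in rows, so rows that do not move let the fingers close. It gives the time, the measured TCP pose, the force and the opening at its end, in the units of the state.
- sense(): the state, without advancing time (a new reading comes with each control period).
- get_image(name): name is "scene" or "top"; returns a dict with "color" (400x640x3 uint8, red, green, blue), "intrinsics" (3x3 intrinsics, pixels), "k1" (the pictures are not rectified: a ray, as slopes to the right and down, at radius r is drawn at 1 + k1 r^2 times it, then the intrinsics apply), "R" (3x3) and "t" (3): a world point X has camera coordinates R X + t. Camera axes: x right, y down, z forward; pixel columns grow to the right and rows downward; lengths in m; the calibration is good to about 2 mm. A picture is of the moment at which its call begins. There is no depth.
- hand_in(): hands the job in, once; it reports no verdict.
The state is a dict: "time": time; "qpos": joint angles; "qd": joint speeds; "effort": joint torques, N m; "ee_pos": TCP position; "tcp_rot": TCP orientation; "ft_force": force on the tool from outside, world axes, zero at the start; "torque": the same for the moment, N m; "gripper_width": finger opening in m.
Only numpy, scipy, OpenCV 4.12 (cv2) and the standard library are available. Lean on these libraries where they do the work, as an engineer would, in place of code of your own. Each camera call takes 0.05 s, during which the arm holds its last target. There are 200 camera calls.

## Task

Build a low stand for the small clay car: lay one cork sanding block flat on each of the two rubber pads, centred and lined up with its pad, and lay the small pine off-cut flat on the bench midway between the pads, its long side parallel to theirs, as a stop should the board sag. Then lay the pine board across both blocks, centred over them with the off-cut underneath, and last stand the clay car on its wheels in the middle of the board, along its length. Leave everything released and at rest, and do not disturb the bolt, the cup and the magnet near by.

Things in the scene. Friction and masses are not known exactly. Their poses are not given: they have to be found in the camera images.
- pad_1_top (a point): First of two identical ribbed black rubber pads fixed flat on the bench side by side; 114 x 70 mm, 3 mm thick. Point: centre of its top face. x runs along its 114 mm side, y along its 70 mm side, z up. The other pad lies beside it on its +y side, parallel to it, 135 to 145 mm from centre to centre.
- pad_2_top (a point): Second rubber pad, same size and same axes; the first pad lies on its -y side. Point: centre of its top face.
- block_1_mid (a point): Brown cork sanding block, a plain box 56 x 100 mm and 29 mm high, loose. Point: its centre, 14.5 mm above its underside. x along its 56 mm side, y along its 100 mm side, z up.
- block_2_mid (a point): Second sanding block, identical to the first (the two are interchangeable). Point and axes as for the first.
- stop_mid (a point): Small sawn pine off-cut, a box 22 x 45 mm and 18 mm high, loose. Point: its centre, 9 mm above its underside. x along its 22 mm side, y along its 45 mm side, z up.
- board_mid (a point): Planed pine board, 220 mm long, 54 mm wide, 10 mm thick, lying flat and loose, with a small screw hole near each end. Point: its centre, 5 mm above its underside. x along its 220 mm length, y along its 54 mm width, z up.
- model_mid (a point): Small brown clay model of a car, 110 mm long, 50 mm wide, 35 mm high at the roof, standing on its wheels, loose (a larger clay car on a base plate, farther left on the bench, is not part of the job). Point: on its centre line half-way along, 17.5 mm above its underside. y along its 110 mm length, x across its 50 mm width, z up. Its sides are upright and can be gripped across the 50 mm width at the middle of its length.
- bolt: Bystander: steel hex bolt standing on its head, 54 mm high, head 18 x 21 mm. Origin: centre of its underside.
- cup: Bystander: empty white plastic cup, 80 mm across the rim, 92 mm high. Origin: centre of its underside.
- magnet: Bystander: red flat welding magnet, 35 x 79 mm, 16 mm thick. Origin: centre of its underside, y along its 79 mm length.
Not all that is in view belongs to the job. Leave any red look-alike of the part that bears block_2_mid alone.

How it is judged:
By the outcome, as a careful person would: the job done as asked, in the order asked, and still so for the second after the job is handed in, with the robot touching nothing.
It also fails if it takes over 131 s, if anything falls off the work surface, if the arm or the gripper's body presses on something with over 40 N, if the wrist force passes 120 N, or if a joint passes its speed limit or range.

## Working session

There is one attempt and no reset: what is moved stays moved. The work goes in short steps, Python scripts to look and compute and a tool call to move; the robot and the scene stay as the last step left them, time stands still between calls to the robot, and variables do not carry over. Pictures are saved under pics/ and viewed, about 12 in all and at most 16, crops included, and the job is handed in when it is done.

Besides the shell and the picture viewer there is one more tool, called after "Request:" in YAML: its name, and indented under it one key for each argument. send_rows: Moves the arm, as the interface text tells. Its arguments: {"type":"object","properties":{"increments":{"type":"array"},"jaw":{"type":"number"}},"required":["increments"]}

```bash
mkdir -p pics
cat > h.py <<'E'
import numpy as np, cv2
from plant import sense, get_image, hand_in
def grab(n):
    im=get_image(n); im['color']=np.asarray(im['color']); return im
def save(im,f,crop=None,s=1):
    c=im['color'][:,:,::-1]
    if crop: x0,y0,x1,y1=crop; c=c[y0:y1,x0:x1]
    cv2.imwrite('pics/'+f,cv2.resize(c,None,fx=s,fy=s,interpolation=cv2.INTER_CUBIC))
def ray(im,px):
    K=np.array(im['intrinsics']);k=im['k1']
    d=np.array([(px[0]-K[0,2])/K[0,0],(px[1]-K[1,2])/K[1,1]]);u=d.copy()
    for _ in range(30): u=d/(1+k*(u@u))
    R=np.array(im['R']);t=np.array(im['t'])
    return -R.T@t, R.T@np.array([u[0],u[1],1])
def onz(im,px,z):
    o,d=ray(im,px); return o+d*(z-o[2])/d[2]
def proj(im,X):
    c=np.array(im['R'])@np.array(X)+np.array(im['t']);u=c[:2]/c[2];u=u*(1+im['k1']*(u@u))
    K=np.array(im['intrinsics']); return K[:2,:2]@u+K[:2,2]
def rect(im,mask,z):
    "largest contour of mask -> world rect on plane z: centre, size, yaw of long side"
    cs=cv2.findContours(mask.astype(np.uint8),cv2.RETR_EXTERNAL,cv2.CHAIN_APPROX_NONE)[0]
    c=max(cs,key=cv2.contourArea)[:,0]
    w=np.array([onz(im,p,z)[:2] for p in c])*1000
    (cx,cy),(a,b),th=cv2.minAreaRect(w.astype(np.float32))
    if b>a: a,b,th=b,a,th+90
    return np.round([cx,cy,a,b,(th+90)%180-90],1)
E
python3 - <<'E'
from h import *
print(sense())
for n in('scene','top'):
    im=grab(n); save(im,n+'0.png',s=1.25); print(n,im['intrinsics'],im['k1'],-np.array(im['R']).T@np.array(im['t']),np.array(im['R'])[2])
E
```

```text
{'time': 0.0, 'qpos': array([ 5.92177542e+01,  3.02777052e+01,  8.21565735e+01, -1.88219296e-05,
        6.76872847e+01, -1.02278972e+01]), 'qd': array([-0.06174576, -0.04545267,  0.04325147,  0.09014403, -0.0603997 ,
       -0.0398973 ]), 'effort': array([ 3.33299913e-04, -4.40041924e+01, -1.76590794e+01,  6.34123106e-02,
        5.82697929e-02, -1.81341043e-04]), 'ee_pos': array([0.21904569, 0.58460288, 0.22958408]), 'tcp_rot': array([-1.79880365e+02, -2.15681433e-02,  1.59445636e+02]), 'ft_force': array([-0.52370539, -0.36150407,  0.06811753]), 'torque': array([ 0.01783768, -0.02512546, -0.00333281]), 'gripper_width': 0.08743910762804186}
scene [[494.04278259   0.         326.14081647]
 [  0.         494.04278259 202.66204371]
 [  0.           0.           1.        ]] 0.042000382361666935 [-0.32659292  1.29328972  1.06968859] [ 0.4889934  -0.68602185 -0.53875735]
top [[388.17801418   0.         311.91459255]
 [  0.         388.17801418 199.94076698]
 [  0.           0.           1.        ]] -0.03672490908014687 [ 0.45433286 -0.02642679  1.48979169] [ 0.07951778  0.01808828 -0.99666932]
```

View pics/scene0.png

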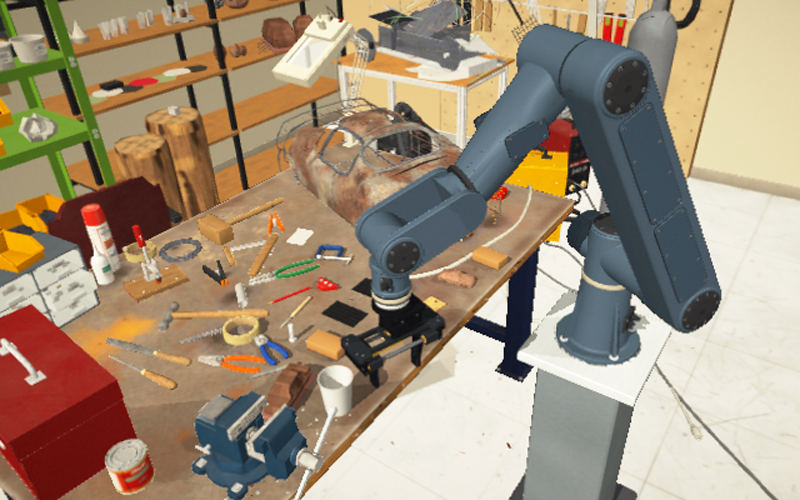

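View pics/top0.png

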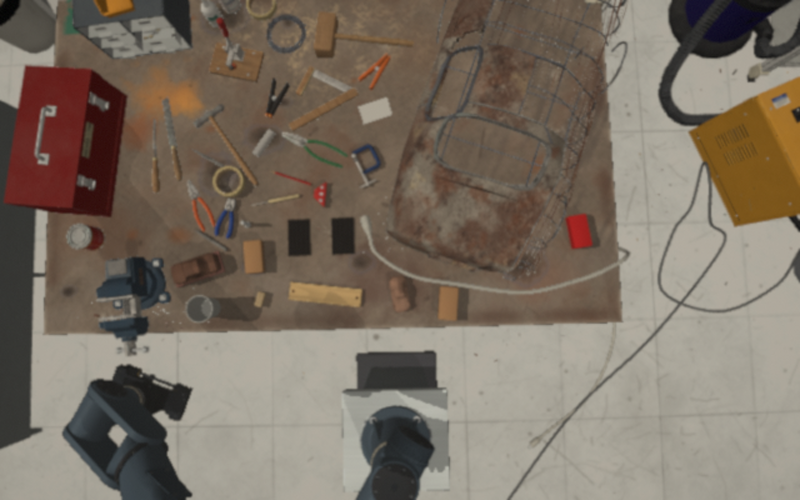

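The top view (800×500 px) shows these things:
- **Pads:** (299,237) and (343,236).
- **Cork block candidates:** brown at (253,256) and (449,302). The red look-alike is at (580,231), so I leave it.
- **Off-cut:** (260,299).
- **Board:** (326,294). The longer brown sticks at (322,108) are not it.
- **Car:** small one at (400,293). The large one at (195,268) is not it.
- **Bystanders:** cup (200,308), bolt near (265,223), magnet (320,190).

Next is one close crop with measurements.

Run:
```python
from h import *
im=grab('top'); save(im,'crop1.png',(180,140,380,265),4)
hsv=cv2.cvtColor(im['color'],cv2.COLOR_RGB2HSV)
for n,p in dict(b1=(202,205),b2=(359,242),off=(208,239),board=(261,235),car=(320,235),pad1=(239,190),pad2=(274,189),bench=(300,215),bench2=(225,255)).items():
    print(n,hsv[p[1],p[0]],im['color'][p[1],p[0]],np.round(onz(im,p,0.01),3))
```

```text
b1 [ 15 129 146] [146 108  72] [0.563 0.424 0.01 ]
b2 [ 15 127 144] [144 107  72] [ 0.408 -0.174  0.01 ]
off [ 18  93 148] [148 126  94] [0.432 0.402 0.01 ]
board [ 18 119 161] [161 130  86] [0.443 0.198 0.01 ]
car [ 11 100 122] [122  92  74] [ 0.438 -0.027  0.01 ]
pad1 [17 50 36] [36 33 29] [0.618 0.28  0.01 ]
pad2 [13 50 36] [36 32 29] [0.618 0.145 0.01 ]
bench [ 12  79 103] [103  84  71] [0.516 0.047 0.01 ]
bench2 [ 14  75 102] [102  86  72] [0.37  0.336 0.01 ]
```

View pics/crop1.png

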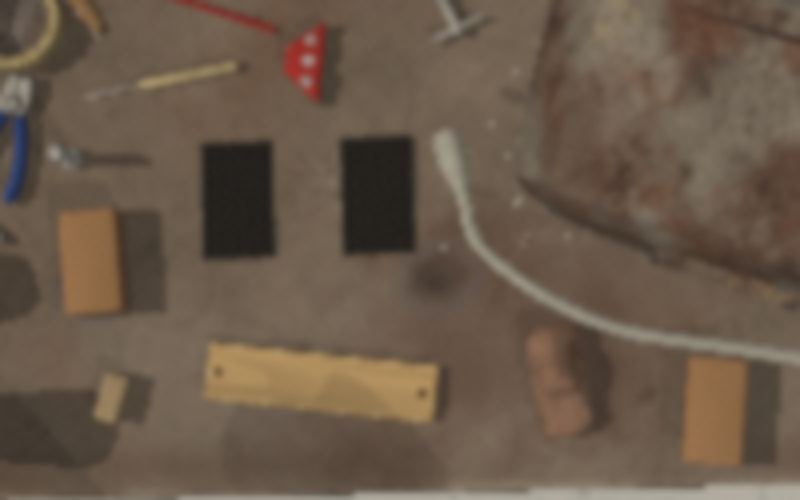

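The crop confirms the choice: cork blocks at (90,260) and (715,410), off-cut (110,398), board (322,382), small clay car (558,382), pads (238,200) and (378,195). The bolt is at (65,155) and the magnet at (305,62). Now I measure poses.

```bash
cat >> h.py <<'E'
def sub(im,box,fn,th,S=4):
    "threshold a 4x upsampled crop; largest contour in original pixel coordinates"
    x0,y0,x1,y1=box
    c=cv2.resize(im['color'][y0:y1,x0:x1].astype(np.float32),None,fx=S,fy=S,interpolation=cv2.INTER_CUBIC)
    m=cv2.morphologyEx((fn(c)>th).astype(np.uint8),cv2.MORPH_OPEN,np.ones((7,7),np.uint8))
    cs=cv2.findContours(m,cv2.RETR_EXTERNAL,cv2.CHAIN_APPROX_NONE)[0]
    p=max(cs,key=cv2.contourArea)[:,0].astype(float)
    return (p+.5)/S-.5+np.array([x0,y0])
rb=lambda c:c[...,0]-c[...,2]
dark=lambda c:-c.max(-1)
def box(im,px,z0,h):
    "box of height h on plane z0 from its silhouette: mm centre, long, short, yaw of long side"
    P=lambda z:np.array([onz(im,p,z)[:2] for p in px])*1000
    lo,hi=P(z0),P(z0+h)
    _,(a,b),th=cv2.minAreaRect(((lo+hi)/2).astype(np.float32))
    if b>a: th+=90
    th=(th+90)%180-90; t=np.radians(th)
    o=ray(im,px[0])[0][:2]*1000; c=np.zeros(2); s=[]
    for v in(np.array([np.cos(t),np.sin(t)]),np.array([-np.sin(t),np.cos(t)])):
        L,H=lo@v,hi@v; n=o@v
        mn=(H if H.min()<n and True else H).min(); mx=H.max()
        if n>H.max(): mx=L.max()
        elif n<H.min(): mn=L.min()
        c+=v*(mn+mx)/2; s.append(mx-mn)
    return np.round([*c,*s,th],1)
E
sed -i 's/mn=(H if H.min()<n and True else H).min(); mx=H.max()/mn=H.min(); mx=H.max()/' h.py
python3 - <<'E'
from h import *
im=grab('top')
for n,b,f,t,z,h in [('pad1',(262,168,290,208),dark,-66,0,3),('pad2',(226,168,254,210),dark,-66,0,3),
 ('b1',(188,185,222,225),rb,53,0,29),('b2',(344,223,374,262),rb,53,0,29),('off',(198,228,218,250),rb,43,0,18),
 ('board',(224,220,295,250),rb,53,0,10),('car',(305,216,336,254),rb,41,0,33),('magnet',(248,142,266,168),rb,70,0,16),('redblk',(448,168,478,202),rb,70,0,29)]:
    print(n,box(im,sub(im,b,f,t),z/1000,h/1000))
s=grab('scene'); save(s,'sc1.png',(200,190,420,300),3.6)
E
```

```text
pad1 [621.5 145.  111.7  68.9   0.7]
pad2 [620.4 281.7 110.9  67.8   0.9]
b1 [563.2 423.4  96.9  46.    4.7]
b2 [ 407.5 -169.5   98.8   52.4   -5.4]
off [432.4 405.4  42.7  17.4 -14.5]
board [443.1 203.2 220.4  55.7  82.7]
car [437.5 -16.9 103.3  45.4  19.9]
magnet [754.3 216.1  38.3  33.1  -7.6]
redblk [ 616.1 -576.3  100.5   53.9    8.5]
```

View pics/sc1.png

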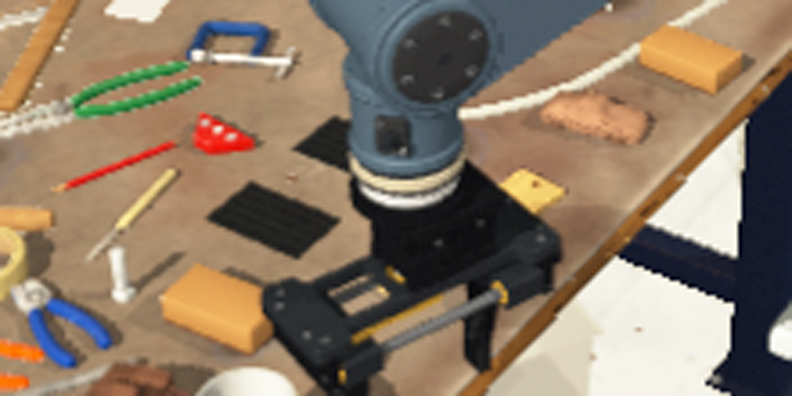

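The scene view agrees: a brown cork block at (215,305) with the bolt upright beside it at (120,270), the other block at (690,58), and the magnet at (222,135). The shaded side faces of block 1 and the off-cut were missed by the mask. Corrected by height, block 1 is at (563,419) and the off-cut at (432,403); both widths then fit. Now I plan the first reach.

```bash
cat >> h.py <<'E'
def plan(xyz,yaw,src=None):
    "mm target, tool down: yaw turn about tool z (do first), then shift in tool axes at the new yaw"
    s=sense(); p=s['ee_pos']*1000 if src is None else np.array(src[:3]); y=s['tcp_rot'][2] if src is None else src[3]
    d=(yaw-y+180)%360-180; t=np.radians(yaw); w=np.array(xyz)-p
    x=np.array([np.cos(t),np.sin(t)]); yy=np.array([np.sin(t),-np.cos(t)])
    print('turn',round(-d,1),'shift',np.round([w[:2]@x,w[:2]@yy,-w[2]],1))
E
python3 -c "
from h import *
plan((563.2,419,120),184.7)
plan((563.2,419,120),184.7,(219,585,231,159.45))"
```

```text
turn -25.3 shift [-329.2 -193.5  110.1]
turn -25.2 shift [-329.4 -193.6  111. ]
```

Request:
send_rows:
  increments:
    - {"xyz": [0, 0, 0], "angular": [0, 0, -6.3]}
    - {"xyz": [0, 0, 0], "angular": [0, 0, -6.3]}
    - {"xyz": [0, 0, 0], "angular": [0, 0, -6.3]}
    - {"xyz": [0, 0, 0], "angular": [0, 0, -6.3]}
  jaw: 1

```text
time: 0.65
ee_pos: [0.2194, 0.5851, 0.2304]
tcp_rot: [-180.0, -0.0, -175.1]
ft_force: [0.2, 0.3, -0.3]
gripper_width: 0.0871
```

Request:
send_rows:
  increments:
    - {"xyz": [-0.0412, -0.0242, 0], "angular": [0, 0, 0]}
    - {"xyz": [-0.0412, -0.0242, 0], "angular": [0, 0, 0]}
    - {"xyz": [-0.0412, -0.0242, 0], "angular": [0, 0, 0]}
    - {"xyz": [-0.0412, -0.0242, 0.01], "angular": [0, 0, 0]}
    - {"xyz": [-0.0412, -0.0242, 0.02], "angular": [0, 0, 0]}
    - {"xyz": [-0.0412, -0.0242, 0.02], "angular": [0, 0, 0]}
    - {"xyz": [-0.0412, -0.0242, 0.03], "angular": [0, 0, 0]}
    - {"xyz": [-0.0412, -0.0242, 0.03], "angular": [0, 0, 0]}

```text
time: 1.45
ee_pos: [0.5526, 0.4241, 0.128]
tcp_rot: [180.0, 0.0, -175.4]
ft_force: [-0.2, 0.2, 0.2]
gripper_width: 0.0864
```

Request:
send_rows:
  increments:
    - {"xyz": [0, 0, 0], "angular": [0, 0, 0]}
    - {"xyz": [0, 0, 0], "angular": [0, 0, 0]}
    - {"xyz": [0, 0, 0], "angular": [0, 0, 0]}

```text
time: 1.75
ee_pos: [0.5501, 0.4257, 0.1293]
tcp_rot: [180.0, -0.0, -175.3]
ft_force: [-0.3, 0.1, 0.5]
gripper_width: 0.0873
```

```bash
python3 -c "
from h import *
s=sense();print(s['ee_pos'],s['tcp_rot'])
plan((563.2,419,18),184.7)
im=grab('scene');save(im,'sc2.png',(160,150,360,290),4)
"
```

```text
[0.55011739 0.42573066 0.1292842 ] [ 1.79971937e+02 -5.66626888e-03 -1.75324111e+02]
turn -0.0 shift [-12.5  -7.8 111.3]
```

View pics/sc2.png

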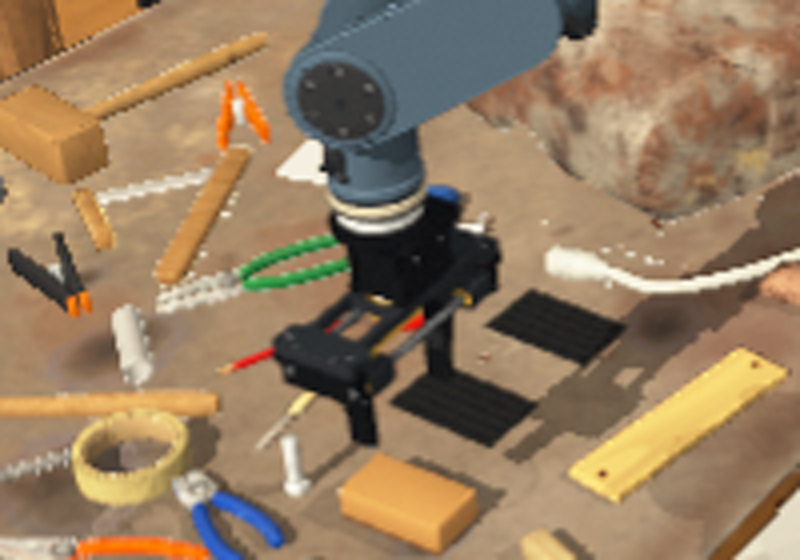

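The gripper is above and behind block 1, which is at (408,500), with the bolt clear at (295,468). I correct the position and descend.

Request:
send_rows:
  increments:
    - {"xyz": [-0.0125, -0.0078, 0.01], "angular": [0, 0, 0]}
    - {"xyz": [0, 0, 0.025], "angular": [0, 0, 0]}
    - {"xyz": [0, 0, 0.025], "angular": [0, 0, 0]}
    - {"xyz": [0, 0, 0.025], "angular": [0, 0, 0]}
    - {"xyz": [0, 0, 0.02], "angular": [0, 0, 0]}
    - {"xyz": [0, 0, 0.006], "angular": [0, 0, 0]}
    - {"xyz": [0, 0, 0], "angular": [0, 0, 0]}

```text
time: 2.5
ee_pos: [0.5634, 0.4182, 0.0169]
tcp_rot: [-180.0, -0.1, -175.3]
ft_force: [0.1, 1.0, 0.0]
gripper_width: 0.0869
```

Request:
send_rows:
  increments:
    - {"xyz": [0, 0, 0], "angular": [0, 0, 0]}
    - {"xyz": [0, 0, 0], "angular": [0, 0, 0]}
    - {"xyz": [0, 0, 0], "angular": [0, 0, 0]}
    - {"xyz": [0, 0, 0], "angular": [0, 0, 0]}
    - {"xyz": [0, 0, 0], "angular": [0, 0, 0]}
    - {"xyz": [0, 0, 0], "angular": [0, 0, 0]}
    - {"xyz": [0, 0, 0], "angular": [0, 0, 0]}
    - {"xyz": [0, 0, 0], "angular": [0, 0, 0]}
  jaw: 0

```text
time: 3.3
ee_pos: [0.5643, 0.4189, 0.0185]
tcp_rot: [179.9, 0.1, -175.4]
ft_force: [-1.2, 1.6, 6.0]
gripper_width: 0.0555
```

Request:
send_rows:
  increments:
    - {"xyz": [0, 0, -0.02], "angular": [0, 0, 0]}
    - {"xyz": [0, 0, -0.03], "angular": [0, 0, 0]}
    - {"xyz": [0, 0, -0.02], "angular": [0, 0, 0]}
    - {"xyz": [0, 0, 0], "angular": [0, 0, 3.9]}
    - {"xyz": [0, 0, 0], "angular": [0, 0, 0]}
    - {"xyz": [0, 0, 0], "angular": [0, 0, 0]}

```text
time: 3.9
ee_pos: [0.563, 0.4175, 0.0865]
tcp_rot: [-179.9, -0.1, -179.2]
ft_force: [-0.1, -0.8, -2.0]
gripper_width: 0.0556
```

```bash
python3 -c "
from h import *
plan((620.4,281.7,60),180.8)"
```

```text
turn 0.0 shift [ -55.5 -136.6   26.5]
```

Request:
send_rows:
  increments:
    - {"xyz": [-0.006, -0.015, 0], "angular": [0, 0, 0]}
    - {"xyz": [-0.0125, -0.03, 0], "angular": [0, 0, 0]}
    - {"xyz": [-0.0125, -0.031, 0], "angular": [0, 0, 0]}
    - {"xyz": [-0.0125, -0.031, 0.006], "angular": [0, 0, 0]}
    - {"xyz": [-0.008, -0.02, 0.01], "angular": [0, 0, 0]}
    - {"xyz": [-0.004, -0.01, 0.01], "angular": [0, 0, 0]}
    - {"xyz": [0, 0, 0], "angular": [0, 0, 0]}
    - {"xyz": [0, 0, 0], "angular": [0, 0, 0]}

```text
time: 4.7
ee_pos: [0.6205, 0.2821, 0.061]
tcp_rot: [-180.0, -0.1, -179.3]
ft_force: [-0.2, -0.3, -1.1]
gripper_width: 0.0554
```

```bash
python3 -c "
from h import *
plan((620.4,281.7,22),180.8)
im=grab('top');save(im,'t3.png',(200,150,300,220),6)
im=grab('scene');save(im,'s3.png',(200,190,330,290),6)"
```

```text
turn -0.1 shift [ 0.1 -0.4 39. ]
```

Request:
send_rows:
  increments:
    - {"xyz": [0, 0, 0.015], "angular": [0, 0, 0]}
    - {"xyz": [0, 0, 0.015], "angular": [0, 0, 0]}
    - {"xyz": [0, 0, 0.006], "angular": [0, 0, 0]}
    - {"xyz": [0, 0, 0.002], "angular": [0, 0, 0]}
    - {"xyz": [0, 0, 0.001], "angular": [0, 0, 0]}
    - {"xyz": [0, 0, 0], "angular": [0, 0, 0]}
    - {"xyz": [0, 0, 0], "angular": [0, 0, 0]}

```text
time: 5.5
ee_pos: [0.6217, 0.2821, 0.0232]
tcp_rot: [180.0, 0.1, -179.3]
ft_force: [-0.5, 0.0, -1.5]
gripper_width: 0.0558
```

Request:
send_rows:
  increments:
    - {"xyz": [0, 0, 0.001], "angular": [0, 0, 0]}
    - {"xyz": [0, 0, 0.001], "angular": [0, 0, 0]}
    - {"xyz": [0, 0, 0], "angular": [0, 0, 0]}

```text
time: 5.8
ee_pos: [0.6216, 0.2821, 0.0215]
tcp_rot: [180.0, 0.1, -179.3]
ft_force: [-0.6, -0.9, 2.1]
gripper_width: 0.0558
```

In contact. Release and lift, then move clear to look.

Request:
send_rows:
  increments:
    - {"xyz": [0, 0, 0], "angular": [0, 0, 0]}
    - {"xyz": [0, 0, 0], "angular": [0, 0, 0]}
    - {"xyz": [0, 0, 0], "angular": [0, 0, 0]}
    - {"xyz": [0, 0, 0], "angular": [0, 0, 0]}
    - {"xyz": [0, 0, -0.02], "angular": [0, 0, 0]}
    - {"xyz": [0, 0, -0.04], "angular": [0, 0, 0]}
    - {"xyz": [0, 0, -0.04], "angular": [0, 0, 0]}
    - {"xyz": [0, 0, -0.03], "angular": [0, 0, 0]}
  jaw: 1

```text
time: 6.6
ee_pos: [0.6219, 0.2823, 0.1532]
tcp_rot: [180.0, 0.1, -179.3]
ft_force: [-0.0, -0.2, 0.1]
gripper_width: 0.0868
```

```bash
python3 -c "
from h import *
plan((407.5,-169.5,150),174.6)
plan((407.5,-169.5,150),-5.4)"
```

```text
turn 6.1 shift [ 171.  -470.     3.2]
turn -173.9 shift [-171.   470.     3.2]
```

Request:
send_rows:
  increments:
    - {"xyz": [0.01, 0, 0], "angular": [0, 0, 3]}
    - {"xyz": [0.03, -0.01, 0], "angular": [0, 0, 3.1]}
    - {"xyz": [0.04, -0.02, 0], "angular": [0, 0, 0]}
    - {"xyz": [0.04, -0.025, 0], "angular": [0, 0, 0]}
    - {"xyz": [0.03, -0.035, 0], "angular": [0, 0, 0]}
    - {"xyz": [0.02, -0.04, 0], "angular": [0, 0, 0]}
    - {"xyz": [0, -0.045, 0], "angular": [0, 0, 0]}
    - {"xyz": [0, -0.045, 0], "angular": [0, 0, 0]}

```text
time: 7.4
ee_pos: [0.4309, 0.0753, 0.1511]
tcp_rot: [-180.0, 0.0, 174.8]
ft_force: [1.4, -0.2, -0.3]
gripper_width: 0.0868
```

Request:
send_rows:
  increments:
    - {"xyz": [0, -0.045, 0], "angular": [0, 0, 0]}
    - {"xyz": [0, -0.045, 0], "angular": [0, 0, 0]}
    - {"xyz": [0, -0.045, 0], "angular": [0, 0, 0]}
    - {"xyz": [0, -0.045, 0], "angular": [0, 0, 0]}
    - {"xyz": [0, -0.04, 0], "angular": [0, 0, 0]}
    - {"xyz": [0, -0.02, 0], "angular": [0, 0, 0]}
    - {"xyz": [0, -0.01, 0], "angular": [0, 0, 0]}
    - {"xyz": [0, 0, 0], "angular": [0, 0, 0]}

```text
time: 8.2
ee_pos: [0.4086, -0.1737, 0.1508]
tcp_rot: [-180.0, 0.0, 174.5]
ft_force: [-0.2, -0.2, 0.0]
gripper_width: 0.087
```

```bash
python3 -c "
from h import *
plan((407.5,-169.5,18),174.6)
im=grab('top')
for n,b,z,h in [('blk on pad2',(222,160,262,212),3,29)]:
    for t in(45,53,60): print(n,box(im,sub(im,b,rb,t),z/1000,h/1000))
print(box(im,sub(im,(262,160,294,212),dark,-66),0,.003))
save(im,'t4.png',(200,140,400,265),4)"
```

```text
turn -0.1 shift [  1.5   4.1 132.8]
blk on pad2 [6.213e+02 2.834e+02 1.000e+02 5.140e+01 6.000e-01]
blk on pad2 [6.208e+02 2.834e+02 9.710e+01 4.840e+01 5.000e-01]
blk on pad2 [ 6.210e+02  2.834e+02  9.500e+01  4.500e+01 -4.000e-01]
[ 6.217e+02  1.461e+02  1.104e+02  6.780e+01 -2.000e-01]
```

View pics/t4.png

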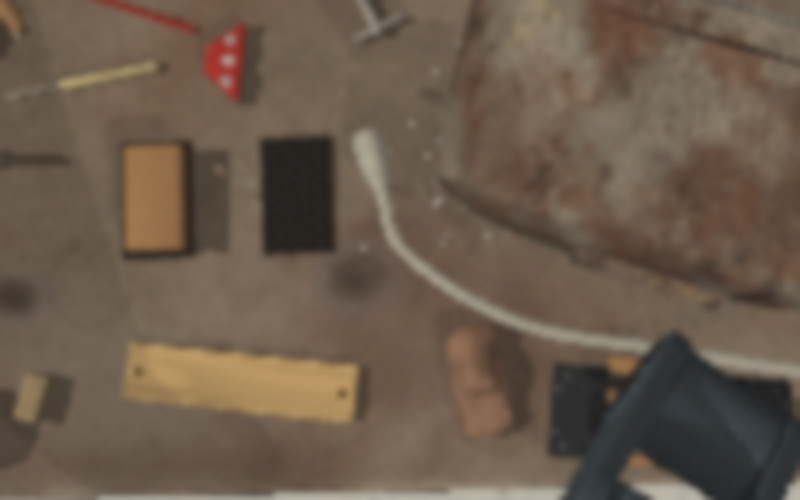

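Block 1 sits centred on pad 2, at (155,198) in the crop. Everything else is unmoved, and block 2 is under the gripper at (625,370). I descend on block 2.

Request:
send_rows:
  increments:
    - {"xyz": [0.0015, 0.0041, 0.01], "angular": [0, 0, 0]}
    - {"xyz": [0, 0, 0.03], "angular": [0, 0, 0]}
    - {"xyz": [0, 0, 0.03], "angular": [0, 0, 0]}
    - {"xyz": [0, 0, 0.03], "angular": [0, 0, 0]}
    - {"xyz": [0, 0, 0.02], "angular": [0, 0, 0]}
    - {"xyz": [0, 0, 0.01], "angular": [0, 0, 0]}
    - {"xyz": [0, 0, 0.003], "angular": [0, 0, 0]}
    - {"xyz": [0, 0, 0], "angular": [0, 0, 0]}

```text
time: 9.05
ee_pos: [0.4075, -0.1679, 0.0179]
tcp_rot: [180.0, -0.0, 174.7]
ft_force: [0.0, 0.3, 0.3]
gripper_width: 0.0867
```

Request:
send_rows:
  increments:
    - {"xyz": [0, 0, 0], "angular": [0, 0, 0]}
    - {"xyz": [0, 0, 0], "angular": [0, 0, 0]}
    - {"xyz": [0, 0, 0], "angular": [0, 0, 0]}
    - {"xyz": [0, 0, 0], "angular": [0, 0, 0]}
    - {"xyz": [0, 0, 0], "angular": [0, 0, 0]}
    - {"xyz": [0, 0, 0], "angular": [0, 0, 0]}
    - {"xyz": [0, 0, 0], "angular": [0, 0, 0]}
    - {"xyz": [0, 0, 0], "angular": [0, 0, 0]}
  jaw: 0

```text
time: 9.85
ee_pos: [0.4075, -0.1687, 0.0181]
tcp_rot: [-180.0, 0.0, 174.6]
ft_force: [-0.7, -1.2, 5.8]
gripper_width: 0.0559
```

Request:
send_rows:
  increments:
    - {"xyz": [0, 0, -0.02], "angular": [0, 0, 0]}
    - {"xyz": [0, 0, -0.04], "angular": [0, 0, 0]}
    - {"xyz": [0, 0, -0.04], "angular": [0, 0, 0]}
    - {"xyz": [0, 0, -0.02], "angular": [0, 0, 0]}
    - {"xyz": [0, 0, 0], "angular": [0, 0, 0]}
    - {"xyz": [0, 0, 0], "angular": [0, 0, 0]}

```text
time: 10.45
ee_pos: [0.407, -0.1683, 0.1375]
tcp_rot: [180.0, -0.0, 174.6]
ft_force: [-0.0, 0.7, -2.0]
gripper_width: 0.0557
```

```bash
python3 -c "
from h import *
plan((621.5,145,140),180.7)
im=grab('scene')
save(im,'s4.png',(330,120,460,250),5)"
```

```text
turn -6.1 shift [-218.3  310.6   -2.5]
```

Request:
send_rows:
  increments:
    - {"xyz": [0, 0, 0], "angular": [0, 0, -3]}
    - {"xyz": [0, 0, 0], "angular": [0, 0, -3.1]}
    - {"xyz": [0, 0.02, 0], "angular": [0, 0, 0]}
    - {"xyz": [0, 0.04, 0], "angular": [0, 0, 0]}
    - {"xyz": [0, 0.045, 0], "angular": [0, 0, 0]}
    - {"xyz": [0, 0.045, 0], "angular": [0, 0, 0]}
    - {"xyz": [-0.01, 0.045, 0], "angular": [0, 0, 0]}
    - {"xyz": [-0.025, 0.035, 0], "angular": [0, 0, 0]}

```text
time: 11.3
ee_pos: [0.4347, 0.0645, 0.1356]
tcp_rot: [179.9, -0.6, -179.2]
ft_force: [0.6, -0.8, -1.5]
gripper_width: 0.0558
```

Request:
send_rows:
  increments:
    - {"xyz": [-0.03, 0.03, 0], "angular": [0, 0, 0]}
    - {"xyz": [-0.035, 0.025, 0], "angular": [0, 0, 0]}
    - {"xyz": [-0.035, 0.015, 0], "angular": [0, 0, 0]}
    - {"xyz": [-0.035, 0.0106, 0], "angular": [0, 0, 0]}
    - {"xyz": [-0.03, 0, 0.01], "angular": [0, 0, 0]}
    - {"xyz": [-0.015, 0, 0.02], "angular": [0, 0, 0]}
    - {"xyz": [-0.0033, 0, 0.02], "angular": [0, 0, 0]}
    - {"xyz": [0, 0, 0], "angular": [0, 0, 0]}

```text
time: 12.1
ee_pos: [0.6183, 0.1445, 0.0819]
tcp_rot: [-180.0, -0.6, -179.3]
ft_force: [-1.6, -0.7, -1.1]
gripper_width: 0.0557
```

```bash
python3 -c "
from h import *
plan((621.5,145,21),180.7)"
```

```text
turn 0.0 shift [-3.2  0.5 60.9]
```

Request:
send_rows:
  increments:
    - {"xyz": [-0.0032, 0.0005, 0.01], "angular": [0, 0.6, 0]}
    - {"xyz": [0, 0, 0.02], "angular": [0, 0, 0]}
    - {"xyz": [0, 0, 0.018], "angular": [0, 0, 0]}
    - {"xyz": [0, 0, 0.007], "angular": [0, 0, 0]}
    - {"xyz": [0, 0, 0.002], "angular": [0, 0, 0]}
    - {"xyz": [0, 0, 0.001], "angular": [0, 0, 0]}
    - {"xyz": [0, 0, 0], "angular": [0, 0, 0]}

```text
time: 12.8
ee_pos: [0.6249, 0.1455, 0.0306]
tcp_rot: [180.0, -0.5, -179.3]
ft_force: [-0.3, 0.2, -0.9]
gripper_width: 0.0557
```

Request:
send_rows:
  increments:
    - {"xyz": [0.0015, 0, 0], "angular": [0, 0, 0]}
    - {"xyz": [0.0015, 0, 0], "angular": [0, 0.5, 0]}
    - {"xyz": [0, 0, 0.004], "angular": [0, 0, 0]}
    - {"xyz": [0, 0, 0.002], "angular": [0, 0, 0]}
    - {"xyz": [0, 0, 0], "angular": [0, 0, 0]}
    - {"xyz": [0, 0, 0], "angular": [0, 0, 0]}

```text
time: 13.4
ee_pos: [0.621, 0.1454, 0.0236]
tcp_rot: [-180.0, -1.1, -179.3]
ft_force: [-0.1, -0.1, -1.0]
gripper_width: 0.0559
```

```bash
python3 -c "
from h import *
s=sense();print(s['ee_pos'],s['tcp_rot'],s['qpos'],s['qd'])
plan((621.5,145,21),180.7)"
```

```text
[0.6210467  0.14536725 0.02358321] [-179.99893115   -1.12086182 -179.25609947] [ 3.13031807e+00  4.70708026e+01  8.67938570e+01  6.20933747e-02
  4.72552916e+01 -8.76561834e+01] [ 0.04890677 -0.19259017 -0.13990296 -0.05218396 -0.04738136 -0.01483382]
turn 0.0 shift [-0.4 -0.4  2.6]
```

Request:
send_rows:
  increments:
    - {"xyz": [0, 0, 0], "angular": [0, -1.1, 0]}
    - {"xyz": [0, 0, 0], "angular": [0, 0, 0]}
    - {"xyz": [0, 0, 0.001], "angular": [0, 0, 0]}
    - {"xyz": [0, 0, 0], "angular": [0, 0, 0]}
    - {"xyz": [0, 0, 0], "angular": [0, 0, 0]}

```text
time: 13.9
ee_pos: [0.6212, 0.1454, 0.0228]
tcp_rot: [180.0, 0.0, -179.3]
ft_force: [0.5, -0.5, -1.5]
gripper_width: 0.0561
```

```bash
python3 -c "
from h import *
plan((621.5,145,21),180.7)"
```

```text
turn 0.0 shift [-0.3 -0.4  1.8]
```

Request:
send_rows:
  increments:
    - {"xyz": [0, 0, 0.001], "angular": [0, 0, 0]}
    - {"xyz": [0, 0, 0.001], "angular": [0, 0, 0]}
    - {"xyz": [0, 0, 0], "angular": [0, 0, 0]}

```text
time: 14.2
ee_pos: [0.6213, 0.1454, 0.0211]
tcp_rot: [-180.0, 0.0, -179.3]
ft_force: [0.1, -0.1, 0.9]
gripper_width: 0.0561
```

Request:
send_rows:
  increments:
    - {"xyz": [0, 0, 0], "angular": [0, 0, 0]}
    - {"xyz": [0, 0, 0], "angular": [0, 0, 0]}
    - {"xyz": [0, 0, 0], "angular": [0, 0, 0]}
    - {"xyz": [0, 0, 0], "angular": [0, 0, 0]}
    - {"xyz": [0, 0, -0.02], "angular": [0, 0, 0]}
    - {"xyz": [0, 0, -0.04], "angular": [0, 0, 0]}
    - {"xyz": [0, 0, -0.04], "angular": [0, 0, 0]}
    - {"xyz": [0, 0, -0.03], "angular": [0, 0, 0]}
  jaw: 1

```text
time: 15.0
ee_pos: [0.6219, 0.1454, 0.1532]
tcp_rot: [180.0, 0.1, -179.3]
ft_force: [0.4, 0.2, -0.3]
gripper_width: 0.0865
```

```bash
python3 -c "
from h import *
plan((432.4,402.8,150),165.5)"
```

```text
turn 15.2 shift [247.9 201.7   3.2]
```

```bash
python3 -c "
from h import *
im=grab('top')
for p in [(149,246),(172,246),(160,236),(160,257)]: print(np.round(onz(im,p,.092),3))
plan((432.4,402.8,150),75.5)
save(im,'t5.png',(130,140,300,265),4.7)
for b in((222,160,262,212),(258,160,296,212)): print(box(im,sub(im,b,rb,48),.003,.029))
"
```

```text
[0.413 0.595 0.092]
[0.411 0.51  0.092]
[0.448 0.554 0.092]
[0.372 0.554 0.092]
turn 105.3 shift [ 200.7 -250.7    8.2]
[ 5.900e+02  2.607e+02  1.670e+01  4.900e+00 -5.000e-01]
[590.8 123.5  32.9   9.4  -0.9]
```

View pics/t5.png

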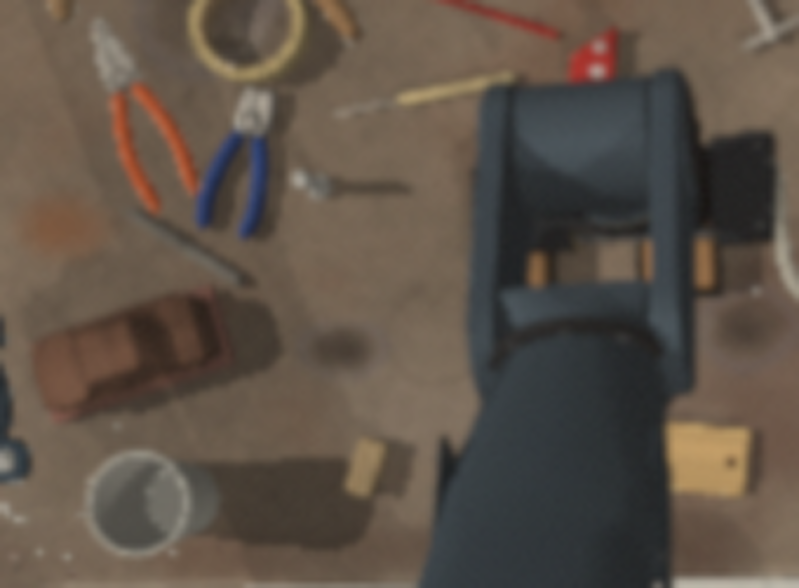

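The cup rim reaches y = 0.51, so I'll grip the off-cut across its 45 mm side with the jaws along x, which keeps the gripper body clear of the cup.

Request:
send_rows:
  increments:
    - {"xyz": [0.01, 0.015, 0], "angular": [0, 0, 8]}
    - {"xyz": [0.025, 0.035, 0], "angular": [0, 0, 0]}
    - {"xyz": [0.03, 0.035, 0], "angular": [0, 0, 0]}
    - {"xyz": [0.03, 0.035, 0], "angular": [0, 0, 0]}
    - {"xyz": [0.03, 0.035, 0], "angular": [0, 0, 0]}
    - {"xyz": [0.03, 0.035, 0], "angular": [0, 0, 0]}
    - {"xyz": [0.025, 0.03, 0], "angular": [0, 0, 0]}
    - {"xyz": [0.01, 0.01, 0], "angular": [0, 0, 0]}

```text
time: 15.85
ee_pos: [0.4569, 0.3991, 0.1506]
tcp_rot: [180.0, -0.1, 173.0]
ft_force: [0.2, -0.7, 0.2]
gripper_width: 0.0868
```

Request:
send_rows:
  increments:
    - {"xyz": [0, 0, 0], "angular": [0, 0, 8]}
    - {"xyz": [0, 0, 0], "angular": [0, 0, 8]}
    - {"xyz": [0, 0, 0], "angular": [0, 0, 8]}
    - {"xyz": [0, 0, 0], "angular": [0, 0, 8]}
    - {"xyz": [0, 0, 0], "angular": [0, 0, 8]}
    - {"xyz": [0, 0, 0], "angular": [0, 0, 8]}
    - {"xyz": [0, 0, 0], "angular": [0, 0, 8]}
    - {"xyz": [0, 0, 0], "angular": [0, 0, 8]}

```text
time: 16.65
ee_pos: [0.4601, 0.3955, 0.1505]
tcp_rot: [-180.0, 0.0, 108.4]
ft_force: [0.5, -0.7, -0.6]
gripper_width: 0.087
```

Request:
send_rows:
  increments:
    - {"xyz": [0, 0, 0], "angular": [0, 0, 8]}
    - {"xyz": [0, 0, 0], "angular": [0, 0, 8]}
    - {"xyz": [0, 0, 0], "angular": [0, 0, 8]}
    - {"xyz": [0, 0, 0], "angular": [0, 0, 8]}
    - {"xyz": [0, 0, 0], "angular": [0, 0, 0]}
    - {"xyz": [0, 0, 0], "angular": [0, 0, 0]}

```text
time: 17.25
ee_pos: [0.4599, 0.3958, 0.1507]
tcp_rot: [180.0, 0.0, 76.9]
ft_force: [-0.2, 0.7, 0.6]
gripper_width: 0.087
```

```bash
python3 -c "
from h import *
plan((432.4,402.8,10.5),75.5)
im=grab('top')
for b in((222,160,262,212),(258,160,296,212)):
  for t in(44,48,54): print(box(im,sub(im,b,rb,t),.003,.029))
"
```

```text
turn 1.4 shift [-1.000e-01 -2.840e+01  1.402e+02]
[ 6.212e+02  2.833e+02  9.960e+01  5.090e+01 -3.000e-01]
[6.210e+02 2.832e+02 9.870e+01 5.010e+01 5.000e-01]
[ 6.208e+02  2.834e+02  9.660e+01  4.700e+01 -4.000e-01]
[621.8 145.6  99.6  53.7   0.9]
[6.217e+02 1.458e+02 9.870e+01 5.270e+01 2.000e-01]
[6.219e+02 1.459e+02 9.700e+01 5.050e+01 6.000e-01]
```

Request:
send_rows:
  increments:
    - {"xyz": [0, -0.014, 0.0], "angular": [0, 0, 1.4]}
    - {"xyz": [0, -0.0144, 0.02], "angular": [0, 0, 0]}
    - {"xyz": [0, 0, 0.035], "angular": [0, 0, 0]}
    - {"xyz": [0, 0, 0.035], "angular": [0, 0, 0]}
    - {"xyz": [0, 0, 0.03], "angular": [0, 0, 0]}
    - {"xyz": [0, 0, 0.012], "angular": [0, 0, 0]}
    - {"xyz": [0, 0, 0.004], "angular": [0, 0, 0]}
    - {"xyz": [0, 0, 0], "angular": [0, 0, 0]}

```text
time: 18.1
ee_pos: [0.4325, 0.4033, 0.015]
tcp_rot: [180.0, -0.0, 75.4]
ft_force: [0.2, -0.4, 0.2]
gripper_width: 0.0873
```

```bash
python3 -c "
from h import *
plan((432.4,402.8,10.5),75.5)
"
```

```text
turn -0.1 shift [-0.5  0.1  4.5]
```

Request:
send_rows:
  increments:
    - {"xyz": [0, 0, 0.003], "angular": [0, 0, 0]}
    - {"xyz": [0, 0, 0.0015], "angular": [0, 0, 0]}
    - {"xyz": [0, 0, 0], "angular": [0, 0, 0]}

```text
time: 18.4
ee_pos: [0.4325, 0.4034, 0.0111]
tcp_rot: [179.9, -0.1, 75.3]
ft_force: [-0.1, 0.6, -0.1]
gripper_width: 0.0871
```

Request:
send_rows:
  increments:
    - {"xyz": [0, 0, 0], "angular": [0, 0, 0]}
    - {"xyz": [0, 0, 0], "angular": [0, 0, 0]}
    - {"xyz": [0, 0, 0], "angular": [0, 0, 0]}
    - {"xyz": [0, 0, 0], "angular": [0, 0, 0]}
    - {"xyz": [0, 0, 0], "angular": [0, 0, 0]}
    - {"xyz": [0, 0, 0], "angular": [0, 0, 0]}
    - {"xyz": [0, 0, 0], "angular": [0, 0, 0]}
    - {"xyz": [0, 0, 0], "angular": [0, 0, 0]}
  jaw: 0

```text
time: 19.2
ee_pos: [0.432, 0.4031, 0.0103]
tcp_rot: [-180.0, 0.0, 75.3]
ft_force: [-0.7, 0.5, -0.4]
gripper_width: 0.0447
```

Request:
send_rows:
  increments:
    - {"xyz": [0, 0, -0.02], "angular": [0, 0, 0]}
    - {"xyz": [0, 0, -0.04], "angular": [0, 0, 0]}
    - {"xyz": [0, 0, -0.04], "angular": [0, 0, 0]}
    - {"xyz": [0, 0, -0.02], "angular": [0, 0, -7.2]}
    - {"xyz": [0, 0, 0], "angular": [0, 0, -8]}
    - {"xyz": [0, 0, 0], "angular": [0, 0, 0]}
    - {"xyz": [0, 0, 0], "angular": [0, 0, 0]}

```text
time: 19.9
ee_pos: [0.4315, 0.4028, 0.1299]
tcp_rot: [-179.9, 0.0, 90.4]
ft_force: [-0.3, -0.0, -0.3]
gripper_width: 0.0449
```

```bash
python3 -c "
from h import *
plan((621,213.3,110),90.7)
im=grab('top')
print(np.round(proj(im,sense()['ee_pos'])))
im=grab('scene');print(np.round(proj(im,sense()['ee_pos'])));
"
```

```text
turn -0.3 shift [-191.8  187.1   19.9]
[198. 240.]
[294. 258.]
```

Request:
send_rows:
  increments:
    - {"xyz": [-0.01, 0.01, 0], "angular": [0, 0, 0]}
    - {"xyz": [-0.03, 0.03, 0], "angular": [0, 0, 0]}
    - {"xyz": [-0.035, 0.035, 0], "angular": [0, 0, 0]}
    - {"xyz": [-0.035, 0.035, 0], "angular": [0, 0, 0]}
    - {"xyz": [-0.035, 0.035, 0], "angular": [0, 0, 0]}
    - {"xyz": [-0.03, 0.03, 0], "angular": [0, 0, 0]}
    - {"xyz": [-0.015, 0.01, 0.02], "angular": [0, 0, 0]}
    - {"xyz": [-0.002, 0.002, 0.02], "angular": [0, 0, 0]}

```text
time: 20.8
ee_pos: [0.6244, 0.2088, 0.0899]
tcp_rot: [179.8, 0.0, 90.2]
ft_force: [-0.8, 0.5, -1.0]
gripper_width: 0.0449
```

Request:
send_rows:
  increments:
    - {"xyz": [0, 0, 0], "angular": [0, 0, 0]}
    - {"xyz": [0, 0, 0], "angular": [0, 0, 0]}

```text
time: 21.0
ee_pos: [0.6205, 0.2122, 0.0896]
tcp_rot: [-179.9, 0.0, 90.5]
ft_force: [0.8, 0.8, -0.7]
gripper_width: 0.0448
```

```bash
python3 -c "
from h import *
plan((621,213.3,10.5),90.7)
"
```

```text
turn -0.2 shift [ 1.1  0.5 79.1]
```

Request:
send_rows:
  increments:
    - {"xyz": [0.001, 0.0005, 0.01], "angular": [0, 0, -0.2]}
    - {"xyz": [0, 0, 0.025], "angular": [0, 0, 0]}
    - {"xyz": [0, 0, 0.02], "angular": [0, 0, 0]}
    - {"xyz": [0, 0, 0.015], "angular": [0, 0, 0]}
    - {"xyz": [0, 0, 0.006], "angular": [0, 0, 0]}
    - {"xyz": [0, 0, 0.001], "angular": [0, 0, 0]}
    - {"xyz": [0, 0, 0], "angular": [0, 0, 0]}
    - {"xyz": [0, 0, 0], "angular": [0, 0, 0]}

```text
time: 21.8
ee_pos: [0.6222, 0.2141, 0.0144]
tcp_rot: [179.9, -0.0, 90.8]
ft_force: [-0.2, -0.8, -0.3]
gripper_width: 0.0449
```

Request:
send_rows:
  increments:
    - {"xyz": [0, 0, 0.001], "angular": [0, 0, 0]}
    - {"xyz": [0, 0, 0], "angular": [0, 0, 0]}
    - {"xyz": [0, 0, 0], "angular": [0, 0, 0]}

```text
time: 22.1
ee_pos: [0.6215, 0.2139, 0.0126]
tcp_rot: [180.0, -0.0, 90.7]
ft_force: [0.3, 0.5, 0.2]
gripper_width: 0.045
```

Request:
send_rows:
  increments:
    - {"xyz": [0, 0, 0.001], "angular": [0, 0, 0]}
    - {"xyz": [0, 0, 0.001], "angular": [0, 0, 0]}
    - {"xyz": [0, 0, 0], "angular": [0, 0, 0]}
    - {"xyz": [0, 0, 0], "angular": [0, 0, 0]}

```text
time: 22.5
ee_pos: [0.6214, 0.2139, 0.0103]
tcp_rot: [180.0, 0.0, 90.7]
ft_force: [-0.6, -0.5, -0.5]
gripper_width: 0.0449
```

Request:
send_rows:
  increments:
    - {"xyz": [0, 0, 0], "angular": [0, 0, 0]}
    - {"xyz": [0, 0, 0], "angular": [0, 0, 0]}
    - {"xyz": [0, 0, 0], "angular": [0, 0, 0]}
    - {"xyz": [0, 0, 0], "angular": [0, 0, 0]}
    - {"xyz": [0, 0, -0.02], "angular": [0, 0, 0]}
    - {"xyz": [0, 0, -0.04], "angular": [0, 0, 0]}
    - {"xyz": [0, 0, -0.04], "angular": [0, 0, 0]}
    - {"xyz": [0, 0, -0.03], "angular": [0, 0, 0]}
  jaw: 1

```text
time: 23.3
ee_pos: [0.6221, 0.214, 0.1428]
tcp_rot: [179.9, -0.0, 90.7]
ft_force: [0.8, -1.2, 0.5]
gripper_width: 0.0865
```

```bash
python3 -c "
from h import *
plan((443.1,203.2,140),82.7)
"
```

```text
turn 8.0 shift [ -33.5 -176.1    2.8]
```

Request:
send_rows:
  increments:
    - {"xyz": [0, -0.01, 0], "angular": [0, 0, 8]}
    - {"xyz": [-0.005, -0.03, 0], "angular": [0, 0, 0]}
    - {"xyz": [-0.007, -0.035, 0], "angular": [0, 0, 0]}
    - {"xyz": [-0.007, -0.035, 0], "angular": [0, 0, 0]}
    - {"xyz": [-0.007, -0.035, 0], "angular": [0, 0, 0]}
    - {"xyz": [-0.006, -0.025, 0], "angular": [0, 0, 0]}
    - {"xyz": [0, -0.005, 0], "angular": [0, 0, 0]}
    - {"xyz": [0, 0, 0], "angular": [0, 0, 0]}

```text
time: 24.1
ee_pos: [0.4438, 0.2031, 0.1407]
tcp_rot: [179.9, -0.0, 82.8]
ft_force: [0.5, -0.4, -0.5]
gripper_width: 0.0869
```

```bash
python3 -c "
from h import *
plan((443.1,203.2,10),82.7)
im=grab('top')
print(box(im,sub(im,(246,160,270,205),rb,43),0,.018))
print(box(im,sub(im,(246,172,270,202),rb,43),0,.018))
save(im,'t6.png',(200,140,340,250),5.7)
"
```

```text
turn 0.1 shift [  0.   -0.7 130.7]
[623.1 169.7 100.6  11.1  -0.8]
[622.6 169.7 101.6  11.1  -0.8]
```

View pics/t6.png

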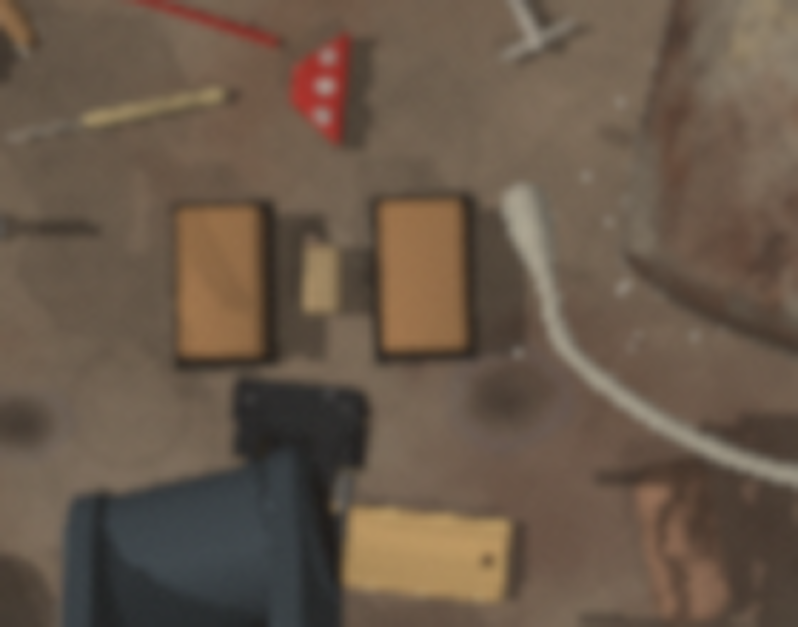

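```bash
python3 -c "
from h import *
im=grab('top')
for t in (38,42,46):
  a=box(im,sub(im,(251,178,263,200),rb,t),0,.018);print(a, 'y if hi',a[1]-18*(a[1]+26-11)/1490/2)
"
```

```text
[621.9 215.9  45.5  22.2  -1.5] y if hi 214.50530201342283
[621.8 215.5  43.9  20.9  -3.9] y if hi 214.10771812080537
[621.5 216.1  40.7  18.3  -0.7] y if hi 214.70409395973155
```

Request:
send_rows:
  increments:
    - {"xyz": [0, -0.0007, 0.02], "angular": [0, 0, 0]}
    - {"xyz": [0, 0, 0.035], "angular": [0, 0, 0]}
    - {"xyz": [0, 0, 0.035], "angular": [0, 0, 0]}
    - {"xyz": [0, 0, 0.025], "angular": [0, 0, 0]}
    - {"xyz": [0, 0, 0.01], "angular": [0, 0, 0]}
    - {"xyz": [0, 0, 0.002], "angular": [0, 0, 0]}
    - {"xyz": [0, 0, 0], "angular": [0, 0, 0]}
    - {"xyz": [0, 0, 0], "angular": [0, 0, 0]}

```text
time: 25.0
ee_pos: [0.4441, 0.2032, 0.0143]
tcp_rot: [179.9, -0.0, 82.7]
ft_force: [0.3, -0.6, -0.4]
gripper_width: 0.0868
```

Request:
send_rows:
  increments:
    - {"xyz": [0, 0, 0.003], "angular": [0, 0, 0]}
    - {"xyz": [0, 0, 0.0015], "angular": [0, 0, 0]}
    - {"xyz": [0, 0, 0], "angular": [0, 0, 0]}
    - {"xyz": [0, 0, 0], "angular": [0, 0, 0]}

```text
time: 25.4
ee_pos: [0.443, 0.203, 0.009]
tcp_rot: [180.0, -0.0, 82.7]
ft_force: [0.5, -0.1, -0.3]
gripper_width: 0.087
```

Request:
send_rows:
  increments:
    - {"xyz": [0, 0, 0], "angular": [0, 0, 0]}
    - {"xyz": [0, 0, 0], "angular": [0, 0, 0]}
    - {"xyz": [0, 0, 0], "angular": [0, 0, 0]}
    - {"xyz": [0, 0, 0], "angular": [0, 0, 0]}
    - {"xyz": [0, 0, 0], "angular": [0, 0, 0]}
    - {"xyz": [0, 0, 0], "angular": [0, 0, 0]}
    - {"xyz": [0, 0, 0], "angular": [0, 0, 0]}
    - {"xyz": [0, 0, 0], "angular": [0, 0, 0]}
  jaw: 0

```text
time: 26.2
ee_pos: [0.4429, 0.203, 0.0088]
tcp_rot: [-180.0, -0.0, 82.7]
ft_force: [-0.3, 0.8, -0.5]
gripper_width: 0.0536
```

Request:
send_rows:
  increments:
    - {"xyz": [0, 0, -0.015], "angular": [0, 0, 0]}
    - {"xyz": [0, 0, -0.03], "angular": [0, 0, 0]}
    - {"xyz": [0, 0, -0.03], "angular": [0, 0, 0]}
    - {"xyz": [0, 0, -0.015], "angular": [0, 0, 0]}
    - {"xyz": [0, 0, 0], "angular": [0, 0, -4]}
    - {"xyz": [0, 0, 0], "angular": [0, 0, -4]}
    - {"xyz": [0, 0, 0], "angular": [0, 0, 0]}
    - {"xyz": [0, 0, 0], "angular": [0, 0, 0]}

```text
time: 27.0
ee_pos: [0.4426, 0.2029, 0.0986]
tcp_rot: [-180.0, 0.0, 90.7]
ft_force: [0.1, 0.0, -0.6]
gripper_width: 0.0535
```

```bash
python3 -c "
from h import *
plan((621.5,213.5,100),90.7)
im=grab('top')
a=sub(im,(215,210,305,255),rb,53); z=sense()['ee_pos'][2]-.005
w=np.array([onz(im,p,z) for p in a])*1000; print(w[:,1].min(),w[:,1].max(),z)
save(im,'t7.png',(200,140,340,250),5.7)
"
```

```text
turn -0.0 shift [  8.4 179.   -1.4]
96.81285761473305 181.00951017981552 0.09358054353805134
```

Request:
send_rows:
  increments:
    - {"xyz": [0, 0.01, 0], "angular": [0, 0, 0]}
    - {"xyz": [0, 0.03, 0], "angular": [0, 0, 0]}
    - {"xyz": [0.002, 0.035, 0], "angular": [0, 0, 0]}
    - {"xyz": [0.002, 0.035, 0], "angular": [0, 0, 0]}
    - {"xyz": [0.002, 0.035, 0], "angular": [0, 0, 0]}
    - {"xyz": [0.001, 0.025, 0], "angular": [0, 0, 0]}
    - {"xyz": [0, 0.009, 0.015], "angular": [0, 0, 0]}
    - {"xyz": [0, 0, 0.015], "angular": [0, 0, 0]}

```text
time: 27.85
ee_pos: [0.6229, 0.2119, 0.0674]
tcp_rot: [179.9, -0.0, 90.7]
ft_force: [-0.8, -0.3, -1.2]
gripper_width: 0.0535
```

Request:
send_rows:
  increments:
    - {"xyz": [0, 0, 0], "angular": [0, 0, 0]}
    - {"xyz": [0, 0, 0], "angular": [0, 0, 0]}
    - {"xyz": [0, 0, 0], "angular": [0, 0, 0]}

```text
time: 28.15
ee_pos: [0.6205, 0.2124, 0.0687]
tcp_rot: [-179.9, 0.0, 90.8]
ft_force: [0.1, -1.1, -1.1]
gripper_width: 0.0534
```

```bash
python3 -c "
from h import *
plan((621.5,212.2,43),90.7)
im=grab('top')
c=cv2.resize(im['color'][140:230,200:310],None,fx=6,fy=6,interpolation=3)
cv2.imwrite('pics/t8.png',c[:,:,::-1])
"
```

```text
turn 0.1 shift [-0.2  1.  25.7]
```

View pics/t8.png

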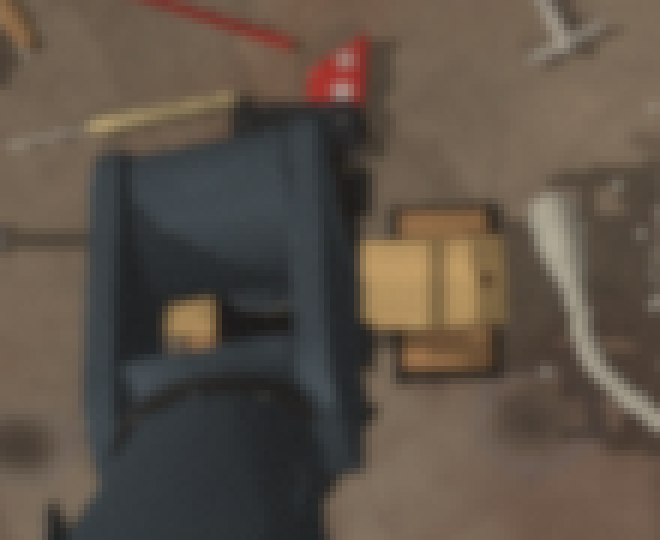

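The board is over both blocks (block 2 at (447,290), board end at (505,285)). The magnet is low and clear. I lower it in steps.

Request:
send_rows:
  increments:
    - {"xyz": [0, 0.001, 0.008], "angular": [0, 0, 0]}
    - {"xyz": [0, 0, 0.01], "angular": [0, 0, 0]}
    - {"xyz": [0, 0, 0.004], "angular": [0, 0, 0]}
    - {"xyz": [0, 0, 0.002], "angular": [0, 0, 0]}
    - {"xyz": [0, 0, 0], "angular": [0, 0, 0]}
    - {"xyz": [0, 0, 0], "angular": [0, 0, 0]}

```text
time: 28.8
ee_pos: [0.623, 0.2123, 0.0448]
tcp_rot: [180.0, -0.0, 90.7]
ft_force: [-0.9, 0.8, -0.2]
gripper_width: 0.0539
```

```bash
python3 -c "
from h import *
plan((621.5,212.2,41),90.7)
im=grab('top')
z=sense()['ee_pos'][2]
for t in(45,53,60):
  a=sub(im,(262,174,292,200),rb,t); w=np.array([onz(im,p,z-.004) for p in a])*1000; m=w[:,1]<110;print(w[:,1].min(), w[m][:,0].min(),w[m][:,0].max())
"
```

```text
turn 0.0 shift [-0.1 -1.5  3.8]
103.87337292464139 599.2624937075741 650.4032785019623
105.79176079018049 603.0369058260359 647.5569098008536Traceback (most recent call last):
  File "<string>", line 7, in <module>
    a=sub(im,(262,174,292,200),rb,t); w=np.array([onz(im,p,z-.004) for p in a])*1000; m=w[:,1]<110;print(w[:,1].min(), w[m][:,0].min(),w[m][:,0].max())
                                                                                                                       ~~~~~~~~~~~~~^^
    return umr_minimum(a, axis, None, out, keepdims, initial, where)
ValueError: zero-size array to reduction operation minimum which has no identity
```

Request:
send_rows:
  increments:
    - {"xyz": [0, -0.0015, 0.001], "angular": [0, 0, 0]}
    - {"xyz": [0, 0, 0.001], "angular": [0, 0, 0]}
    - {"xyz": [0, 0, 0.001], "angular": [0, 0, 0]}
    - {"xyz": [0, 0, 0], "angular": [0, 0, 0]}
    - {"xyz": [0, 0, 0], "angular": [0, 0, 0]}

```text
time: 29.35
ee_pos: [0.6213, 0.2123, 0.0418]
tcp_rot: [-180.0, -0.0, 90.7]
ft_force: [0.5, 0.4, -0.9]
gripper_width: 0.0538
```

Request:
send_rows:
  increments:
    - {"xyz": [0, 0, 0.001], "angular": [0, 0, 0]}
    - {"xyz": [0, 0, 0], "angular": [0, 0, 0]}
    - {"xyz": [0, 0, 0], "angular": [0, 0, 0]}

```text
time: 29.65
ee_pos: [0.6215, 0.2123, 0.0412]
tcp_rot: [180.0, -0.0, 90.7]
ft_force: [-0.1, 0.1, 2.4]
gripper_width: 0.0536
```

Contact at the expected height (41 mm). Release, lift, and move towards the car.

Request:
send_rows:
  increments:
    - {"xyz": [0, 0, 0], "angular": [0, 0, 0]}
    - {"xyz": [0, 0, 0], "angular": [0, 0, 0]}
    - {"xyz": [0, 0, 0], "angular": [0, 0, 0]}
    - {"xyz": [0, 0, 0], "angular": [0, 0, 0]}
    - {"xyz": [0, 0, -0.02], "angular": [0, 0, 0]}
    - {"xyz": [0, 0, -0.04], "angular": [0, 0, 0]}
    - {"xyz": [0, 0, -0.04], "angular": [0, 0, 0]}
    - {"xyz": [0, 0, -0.02], "angular": [0, 0, 0]}
  jaw: 1

```text
time: 30.45
ee_pos: [0.6231, 0.2127, 0.1645]
tcp_rot: [179.7, -0.1, 90.7]
ft_force: [0.8, -0.1, 0.5]
gripper_width: 0.0869
```

Request:
send_rows:
  increments:
    - {"xyz": [0, -0.01, 0], "angular": [0, 0, 0]}
    - {"xyz": [0, -0.03, 0], "angular": [0, 0, 0]}
    - {"xyz": [0, -0.04, 0], "angular": [0, 0, 0]}
    - {"xyz": [0, -0.04, 0], "angular": [0, 0, 0]}
    - {"xyz": [0, -0.03, 0], "angular": [0, 0, 0]}
    - {"xyz": [0, -0.02, 0], "angular": [0, 0, 0]}
    - {"xyz": [0, 0, 0], "angular": [0, 0, 0]}
    - {"xyz": [0, 0, 0], "angular": [0, 0, 0]}

```text
time: 31.25
ee_pos: [0.4513, 0.2101, 0.1603]
tcp_rot: [-180.0, 0.0, 90.8]
ft_force: [0.1, 0.4, 0.6]
gripper_width: 0.0871
```

```bash
python3 -c "
from h import *
im=grab('top')
save(im,'t9.png',(210,150,350,260),5.7)
for t in(55,):
  print('board',box(im,sub(im,(218,165,295,210),lambda c:c[...,0],t+82),.032,.01))
for t in(38,41,45): print('car',box(im,sub(im,(305,216,340,254),rb,t),0,.033))
s=sense();print(s['ee_pos'],s['tcp_rot'])
"
```

```text
board [619.6 213.5 218.2  91.9 -89.7]
car [439.1 -17.5  95.3  40.2   9.2]
car [439.4 -16.7  92.8  36.2  10. ]
car [439.8 -15.9  90.2  32.   11. ]
[0.45245062 0.21014273 0.16047543] [ 1.79935835e+02 -8.36489632e-03  9.07334140e+01]
```

View pics/t9.png

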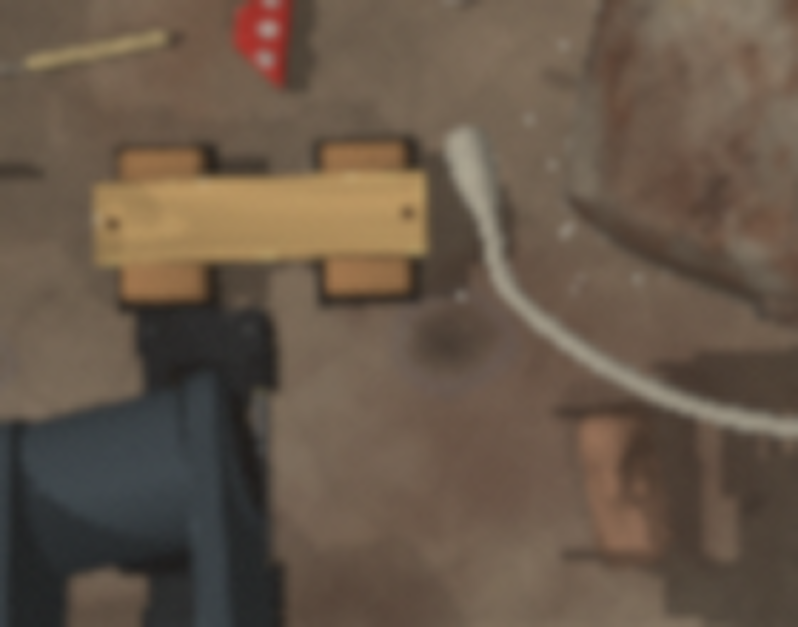

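The board lies centred over both blocks at (262,218), with equal overhang. The car at (620,485) is now in the arm's shadow, so I measure it from the earlier unshadowed picture.

```bash
python3 -c "
from h import *
im=grab('top')
c=cv2.imread('pics/crop1.png')[:,:,::-1].astype(np.float32)
out=c[300:460,480:640].copy()
for t in(38,41,44):
    m=((c[...,0]-c[...,2])>t).astype(np.uint8); m[:,:500]=0;m[:,625:]=0;m[:310]=0;m[450:]=0
    m=cv2.morphologyEx(m,cv2.MORPH_OPEN,np.ones((5,5),np.uint8))
    cs=cv2.findContours(m,0,1)[0]; k=max(cs,key=cv2.contourArea)
    cv2.drawContours(out,[k-np.array([480,300])],-1,(0,255,t*4-100),1)
    M=np.zeros_like(m);cv2.drawContours(M,[k],-1,1,-1)
    ys,xs=np.nonzero(M); P=np.stack([(xs+.5)/4-.5+180,(ys+.5)/4-.5+140],1)
    W=np.array([onz(im,p,.02)[:2] for p in P[::5]])*1000
    ctr=W.mean(0); w,v=np.linalg.eigh(np.cov(W.T)); a=v[:,1]*np.sign(v[0,1]); th=np.degrees(np.arctan2(a[1],a[0]))
    u=(W-ctr)@a; q=(W-ctr)@[-a[1],a[0]]
    print(t,ctr.round(1),'th',th.round(1),u.min().round(),u.max().round(),q.min().round(),q.max().round())
    # edges per slice
    for s in range(-40,41,16):
        k2=abs(u-s)<3; print('   ',s,q[k2].min().round(1),q[k2].max().round(1))
cv2.imwrite('pics/c2.png',cv2.resize(out[:,:,::-1],None,fx=3,fy=3))
s=grab('scene'); cv2.imwrite('pics/s6.png',cv2.resize(s['color'][190:250,330:400][:,:,::-1],None,fx=6.8,fy=6.8,interpolation=2)[:480,:480])
a=cv2.imread('pics/c2.png');b=cv2.imread('pics/s6.png');h=min(a.shape[0],b.shape[0]);cv2.imwrite('pics/c3.png',cv2.resize(np.hstack([a[:h],b[:h]]),(800,int(800*h/(a.shape[1]+b.shape[1])))))
"
```

```text
38 [434.4 -19.4] th 14.3 -49.0 57.0 -25.0 22.0
    -40 -24.4 21.8
    -24 -24.5 21.3
    -8 -16.4 20.9
    8 -15.8 19.4
    24 -13.0 16.4
    40 -19.0 15.5
41 [433.  -19.2] th 15.8 -47.0 57.0 -25.0 21.0
    -40 -20.7 20.6
    -24 -21.4 19.7
    -8 -14.5 19.2
    8 -13.2 17.8
    24 -10.5 12.9
    40 -16.3 13.3
44 [432.7 -18.5] th 16.0 -44.0 56.0 -23.0 18.0
    -40 -17.8 18.5
    -24 -21.4 17.9
    -8 -8.3 16.7
    8 -9.4 14.6
    24 -9.2 12.9
    40 -15.4 11.8[ WARN:0@1.685] global loadsave.cpp:1063 imwrite_ Unsupported depth image for selected encoder is fallbacked to CV_8U.
```

View pics/c3.png

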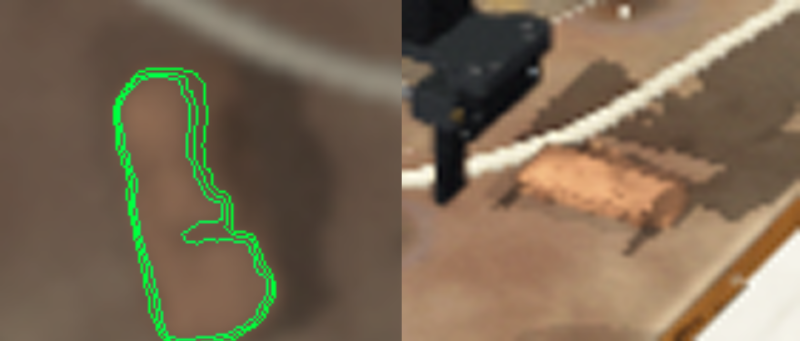

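The outline's straight left edge gives a car yaw of about 10° and a centre near (439,−23). The right-hand mask edge was shaded, which explains the earlier 20°. The jaws have 37 mm of slack, so that is enough.

Request:
send_rows:
  increments:
    - {"xyz": [-0.015, 0, 0], "angular": [0, 0, 8]}
    - {"xyz": [-0.03, -0.009, 0], "angular": [0, 0, 0]}
    - {"xyz": [-0.04, -0.01, 0], "angular": [0, 0, 0]}
    - {"xyz": [-0.04, -0.01, 0], "angular": [0, 0, 0]}
    - {"xyz": [-0.04, -0.01, 0], "angular": [0, 0, 0]}
    - {"xyz": [-0.04, -0.01, 0], "angular": [0, 0, 0]}
    - {"xyz": [-0.02, 0, 0], "angular": [0, 0, 8]}
    - {"xyz": [0, 0, 0], "angular": [0, 0, 8]}

```text
time: 32.2
ee_pos: [0.3776, -0.01, 0.1609]
tcp_rot: [179.9, 0.0, 66.1]
ft_force: [0.4, -0.6, -0.3]
gripper_width: 0.0872
```

Request:
send_rows:
  increments:
    - {"xyz": [0, 0, 0], "angular": [0, 0, 8]}
    - {"xyz": [0, 0, 0], "angular": [0, 0, 8]}
    - {"xyz": [0, 0, 0], "angular": [0, 0, 8]}
    - {"xyz": [0, 0, 0], "angular": [0, 0, 8]}
    - {"xyz": [0, 0, 0], "angular": [0, 0, 8]}
    - {"xyz": [0, 0, 0], "angular": [0, 0, 8]}
    - {"xyz": [0, 0, 0], "angular": [0, 0, 8]}
    - {"xyz": [0, 0, 0], "angular": [0, 0, 0]}

```text
time: 33.0
ee_pos: [0.3777, -0.0077, 0.1608]
tcp_rot: [180.0, -0.1, 10.7]
ft_force: [0.3, -0.0, 0.9]
gripper_width: 0.0872
```

```bash
python3 -c "
from h import *
plan((439.5,-23.5,18),10)
print(sense()['tcp_rot'])
"
```

```text
turn 0.7 shift [ 58.2  26.3 142.8]
[ 1.79964532e+02 -6.20196327e-02  1.07223519e+01]
```

Request:
send_rows:
  increments:
    - {"xyz": [0.01, 0.005, 0], "angular": [0, 0, 0.7]}
    - {"xyz": [0.024, 0.01, 0], "angular": [0, 0, 0]}
    - {"xyz": [0.0242, 0.0113, 0.01], "angular": [0, 0, 0]}
    - {"xyz": [0, 0, 0.03], "angular": [0, 0, 0]}
    - {"xyz": [0, 0, 0.03], "angular": [0, 0, 0]}
    - {"xyz": [0, 0, 0], "angular": [0, 0, 0]}
    - {"xyz": [0, 0, 0], "angular": [0, 0, 0]}

```text
time: 33.7
ee_pos: [0.4388, -0.0229, 0.0906]
tcp_rot: [-180.0, 0.0, 10.1]
ft_force: [0.4, -0.3, 0.1]
gripper_width: 0.0867
```

```bash
python3 -c "
from h import *
plan((439.5,-23.5,18),10)
s=grab('scene'); save(s,'s7.png',(320,150,420,240),6)
print(proj(s,(.4395,-.0235,.0175)))
for e in(-.055,.055): print(proj(s,(.4395+e*.985,-.0235+e*.174,.01)))
"
```

```text
turn 0.1 shift [ 0.6  0.7 72.6]
[364.30446542 220.0653706 ]
[378.21690022 224.97196455]
[350.63171965 218.53138808]
```

View pics/s7.png

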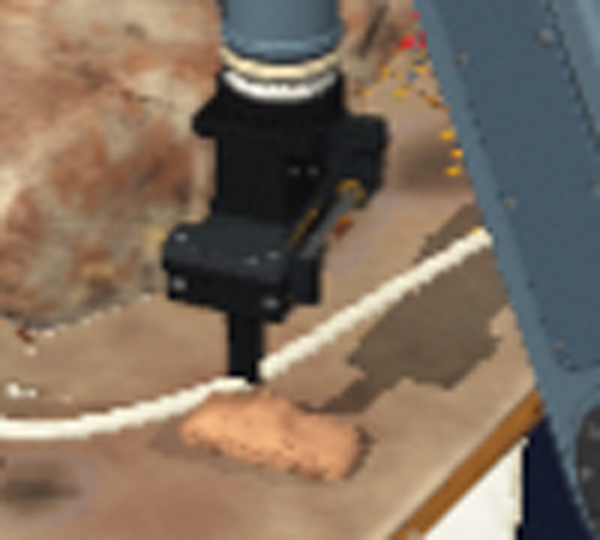

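The car sits under the gripper at (272,433), against a predicted (266,420), which is close enough. I descend to grip it.

Request:
send_rows:
  increments:
    - {"xyz": [-0.001, -0.002, 0.01], "angular": [0, 0, 0]}
    - {"xyz": [0, 0, 0.02], "angular": [0, 0, 0]}
    - {"xyz": [0, 0, 0.02], "angular": [0, 0, 0]}
    - {"xyz": [0, 0, 0.015], "angular": [0, 0, 0]}
    - {"xyz": [0, 0, 0.006], "angular": [0, 0, 0]}
    - {"xyz": [0, 0, 0.002], "angular": [0, 0, 0]}
    - {"xyz": [0, 0, 0], "angular": [0, 0, 0]}
    - {"xyz": [0, 0, 0], "angular": [0, 0, 0]}

```text
time: 34.55
ee_pos: [0.4376, -0.021, 0.0187]
tcp_rot: [180.0, -0.1, 10.1]
ft_force: [0.7, -0.4, -0.2]
gripper_width: 0.0871
```

Request:
send_rows:
  increments:
    - {"xyz": [0, 0, 0], "angular": [0, 0, 0]}
    - {"xyz": [0, 0, 0], "angular": [0, 0, 0]}
    - {"xyz": [0, 0, 0], "angular": [0, 0, 0]}
    - {"xyz": [0, 0, 0], "angular": [0, 0, 0]}
    - {"xyz": [0, 0, 0], "angular": [0, 0, 0]}
    - {"xyz": [0, 0, 0], "angular": [0, 0, 0]}
    - {"xyz": [0, 0, 0], "angular": [0, 0, 0]}
    - {"xyz": [0, 0, 0], "angular": [0, 0, 0]}
  jaw: 0

```text
time: 35.35
ee_pos: [0.4372, -0.021, 0.0178]
tcp_rot: [180.0, -0.0, 10.0]
ft_force: [0.2, -0.5, 0.3]
gripper_width: 0.0498
```

Request:
send_rows:
  increments:
    - {"xyz": [0, 0, -0.02], "angular": [0, 0, 0]}
    - {"xyz": [0, 0, -0.04], "angular": [0, 0, 0]}
    - {"xyz": [0, 0, -0.04], "angular": [0, 0, 0]}
    - {"xyz": [0, 0, -0.02], "angular": [0, 0, 0]}
    - {"xyz": [0, 0, 0], "angular": [0, 0, -4]}
    - {"xyz": [0, 0, 0], "angular": [0, 0, -8]}
    - {"xyz": [0, 0, 0], "angular": [0, 0, -8]}
    - {"xyz": [0, 0, 0], "angular": [0, 0, -8]}

```text
time: 36.15
ee_pos: [0.4362, -0.0206, 0.1376]
tcp_rot: [-179.9, 0.0, 38.4]
ft_force: [0.1, -0.4, -1.5]
gripper_width: 0.0494
```

Request:
send_rows:
  increments:
    - {"xyz": [0, 0, 0], "angular": [0, 0, -8]}
    - {"xyz": [0, 0, 0], "angular": [0, 0, -8]}
    - {"xyz": [0, 0, 0], "angular": [0, 0, -8]}
    - {"xyz": [0, 0, 0], "angular": [0, 0, -8]}
    - {"xyz": [0, 0, 0], "angular": [0, 0, -8]}
    - {"xyz": [0, 0, 0], "angular": [0, 0, -8]}
    - {"xyz": [0, 0, 0], "angular": [0, 0, -4.7]}
    - {"xyz": [0, 0, 0], "angular": [0, 0, 0]}

```text
time: 36.95
ee_pos: [0.4363, -0.0206, 0.1375]
tcp_rot: [-179.9, -0.0, 90.7]
ft_force: [-0.3, -0.4, -1.7]
gripper_width: 0.0496
```

```bash
python3 -c "
from h import *
plan((621.5,213.3,120),90.7)
print(sense()['tcp_rot'])
"
```

```text
turn 0.0 shift [231.6 188.1  17.5]
[-1.79921128e+02 -2.93764141e-02  9.07274779e+01]
```

Request:
send_rows:
  increments:
    - {"xyz": [0.015, 0.005, 0], "angular": [0, 0, 0]}
    - {"xyz": [0.03, 0.02, 0], "angular": [0, 0, 0]}
    - {"xyz": [0.035, 0.025, 0], "angular": [0, 0, 0]}
    - {"xyz": [0.035, 0.03, 0], "angular": [0, 0, 0]}
    - {"xyz": [0.035, 0.03, 0], "angular": [0, 0, 0]}
    - {"xyz": [0.035, 0.03, 0], "angular": [0, 0, 0]}
    - {"xyz": [0.03, 0.03, 0], "angular": [0, 0, 0]}
    - {"xyz": [0.016, 0.018, 0], "angular": [0, 0, 0]}

```text
time: 37.75
ee_pos: [0.6235, 0.2155, 0.1373]
tcp_rot: [179.9, -0.1, 90.7]
ft_force: [0.4, -0.6, -0.9]
gripper_width: 0.0495
```

Request:
send_rows:
  increments:
    - {"xyz": [0, 0, 0], "angular": [0, 0, 0]}
    - {"xyz": [0, 0, 0], "angular": [0, 0, 0]}
    - {"xyz": [0, 0, 0], "angular": [0, 0, 0]}

```text
time: 38.05
ee_pos: [0.6203, 0.2117, 0.137]
tcp_rot: [-179.8, 0.0, 90.7]
ft_force: [-0.2, 0.0, -1.9]
gripper_width: 0.05
```

```bash
python3 -c "
from h import *
plan((621.5,213.3,62),90.7)
s=grab('scene'); save(s,'s8.png',(230,160,350,250),6)
p=sense()['ee_pos']
for e in(-.055,0,.055): print((proj(s,p+np.array([-.025,e,0]))-[230,160])*6)
print((proj(s,(.6215,.1033,.037))-[230,160])*6,(proj(s,(.6215,.3233,.037))-[230,160])*6)
"
```

```text
turn -0.0 shift [ 1.6  1.2 75. ]
[420.98798262 257.9306043 ]
[362.94658082 301.81234109]
[302.23400884 347.70733378]
[448.07198241 342.89912036] [216.7573197  527.27672641]
```

View pics/s8.png

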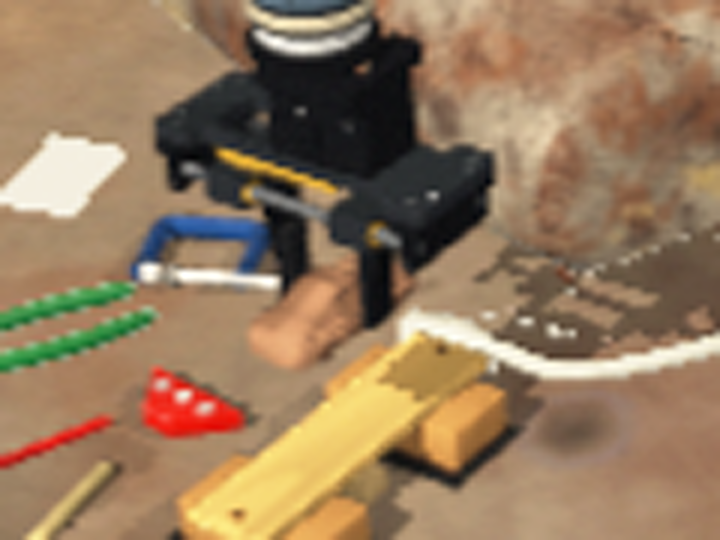

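The car is held level along the board's length (near end at (290,345)), with the board and blocks below in order. I lower it.

Request:
send_rows:
  increments:
    - {"xyz": [0.0016, 0.0012, 0.015], "angular": [0, 0, 0]}
    - {"xyz": [0, 0, 0.025], "angular": [0, 0, 0]}
    - {"xyz": [0, 0, 0.02], "angular": [0, 0, 0]}
    - {"xyz": [0, 0, 0.008], "angular": [0, 0, 0]}
    - {"xyz": [0, 0, 0.004], "angular": [0, 0, 0]}
    - {"xyz": [0, 0, 0], "angular": [0, 0, 0]}
    - {"xyz": [0, 0, 0], "angular": [0, 0, 0]}

```text
time: 38.8
ee_pos: [0.6239, 0.2142, 0.0666]
tcp_rot: [179.9, -0.0, 90.7]
ft_force: [-0.4, -0.1, -1.7]
gripper_width: 0.0493
```

```bash
python3 -c "
from h import *
plan((621.5,213.3,60),90.7)
im=grab('top'); save(im,'t10.png',(215,155,305,215),8)
s=grab('scene'); save(s,'s9.png',(240,170,330,250),8)
a=cv2.imread('pics/t10.png');b=cv2.imread('pics/s9.png');b=cv2.resize(b,(540,480));cv2.imwrite('pics/m10.png',cv2.resize(np.hstack([a,b]),(800,305)))
"
```

```text
turn 0.0 shift [-0.9 -2.4  6.6]
```

View pics/m10.png

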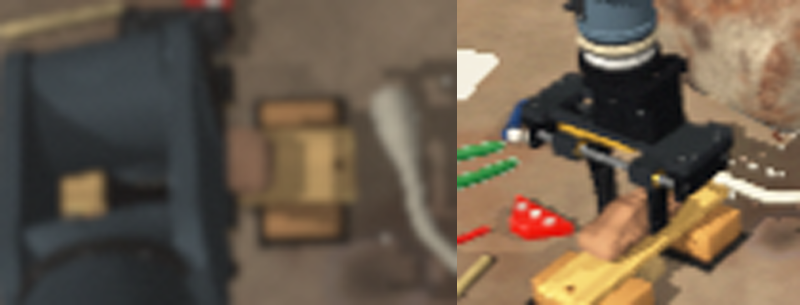

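```bash
python3 -c "
from h import *
im=grab('top')
for z in(.05,.07): print(onz(im,(267.8,187),z))
print(onz(im,(215+355/.635/8,187),.052-.005))
"
```

```text
[0.62187704 0.16362352 0.05      ]
[0.6195497  0.16098355 0.07      ]
[0.62057027 0.09985663 0.047     ]
```

Request:
send_rows:
  increments:
    - {"xyz": [-0.0009, -0.0024, 0.002], "angular": [0, 0, 0]}
    - {"xyz": [0, 0, 0.002], "angular": [0, 0, 0]}
    - {"xyz": [0, 0, 0], "angular": [0, 0, 0]}
    - {"xyz": [0, 0, 0], "angular": [0, 0, 0]}

```text
time: 39.35
ee_pos: [0.6207, 0.2132, 0.0617]
tcp_rot: [-180.0, 0.0, 90.7]
ft_force: [-0.8, 0.2, -1.5]
gripper_width: 0.0497
```

Request:
send_rows:
  increments:
    - {"xyz": [-0.0015, 0.0008, 0.0005], "angular": [0, 0, 0]}
    - {"xyz": [0, 0, 0.001], "angular": [0, 0, 0]}
    - {"xyz": [0, 0, 0], "angular": [0, 0, 0]}
    - {"xyz": [0, 0, 0], "angular": [0, 0, 0]}

```text
time: 39.75
ee_pos: [0.6217, 0.2117, 0.0603]
tcp_rot: [180.0, -0.0, 90.7]
ft_force: [0.3, 0.4, -0.1]
gripper_width: 0.0498
```

Request:
send_rows:
  increments:
    - {"xyz": [0, 0, 0.0005], "angular": [0, 0, 0]}
    - {"xyz": [0, 0, 0], "angular": [0, 0, 0]}

```text
time: 39.95
ee_pos: [0.6217, 0.2117, 0.0602]
tcp_rot: [180.0, 0.0, 90.7]
ft_force: [-0.9, -0.8, 1.8]
gripper_width: 0.0496
```

Request:
send_rows:
  increments:
    - {"xyz": [0, 0, 0], "angular": [0, 0, 0]}
    - {"xyz": [0, 0, 0], "angular": [0, 0, 0]}
    - {"xyz": [0, 0, 0], "angular": [0, 0, 0]}
    - {"xyz": [0, 0, 0], "angular": [0, 0, 0]}
    - {"xyz": [0, 0, -0.02], "angular": [0, 0, 0]}
    - {"xyz": [0, 0, -0.03], "angular": [0, 0, 0]}
    - {"xyz": [0, 0, -0.04], "angular": [0, 0, 0]}
    - {"xyz": [0, 0, -0.02], "angular": [0, 0, 0]}
  jaw: 1

```text
time: 40.75
ee_pos: [0.6232, 0.2121, 0.1732]
tcp_rot: [179.7, -0.0, 90.7]
ft_force: [1.5, 0.2, 1.0]
gripper_width: 0.0868
```

Request:
send_rows:
  increments:
    - {"xyz": [0, -0.01, 0], "angular": [0, 0, 0]}
    - {"xyz": [0, -0.03, 0], "angular": [0, 0, 0]}
    - {"xyz": [0, -0.04, 0], "angular": [0, 0, 0]}
    - {"xyz": [0, -0.04, 0], "angular": [0, 0, 0]}
    - {"xyz": [0, -0.03, 0], "angular": [0, 0, 0]}
    - {"xyz": [0, -0.02, 0], "angular": [0, 0, 0]}
    - {"xyz": [0, 0, 0], "angular": [0, 0, 0]}
    - {"xyz": [0, 0, 0], "angular": [0, 0, 0]}

```text
time: 41.55
ee_pos: [0.4517, 0.2096, 0.1694]
tcp_rot: [180.0, 0.0, 90.8]
ft_force: [1.2, 0.6, 0.0]
gripper_width: 0.0871
```

```bash
python3 -c "
from h import *
im=grab('top')
a=cv2.resize(im['color'][155:215,215:305][:,:,::-1],(800,533),interpolation=2);cv2.imwrite('pics/t11.png',a)
s=grab('scene'); save(s,'s11.png',(240,190,330,255),8)
c=im['color'].astype(int)
print([tuple(c[187,x]) for x in range(226,296,3)])
"
```

```text
[(np.int64(139), np.int64(118), np.int64(90)), (np.int64(169), np.int64(137), np.int64(91)), (np.int64(176), np.int64(143), np.int64(94)), (np.int64(178), np.int64(144), np.int64(94)), (np.int64(169), np.int64(137), np.int64(91)), (np.int64(139), np.int64(105), np.int64(81)), (np.int64(137), np.int64(103), np.int64(82)), (np.int64(140), np.int64(105), np.int64(83)), (np.int64(135), np.int64(102), np.int64(80)), (np.int64(124), np.int64(94), np.int64(73)), (np.int64(91), np.int64(69), np.int64(55)), (np.int64(96), np.int64(73), np.int64(59)), (np.int64(126), np.int64(96), np.int64(76)), (np.int64(129), np.int64(98), np.int64(77)), (np.int64(101), np.int64(77), np.int64(60)), (np.int64(122), np.int64(99), np.int64(67)), (np.int64(158), np.int64(128), np.int64(85)), (np.int64(180), np.int64(145), np.int64(96)), (np.int64(148), np.int64(118), np.int64(78)), (np.int64(157), np.int64(126), np.int64(83)), (np.int64(82), np.int64(70), np.int64(58)), (np.int64(82), np.int64(71), np.int64(59)), (np.int64(103), np.int64(94), np.int64(81)), (np.int64(150), np.int64(142), np.int64(127))]
```

View pics/t11.png

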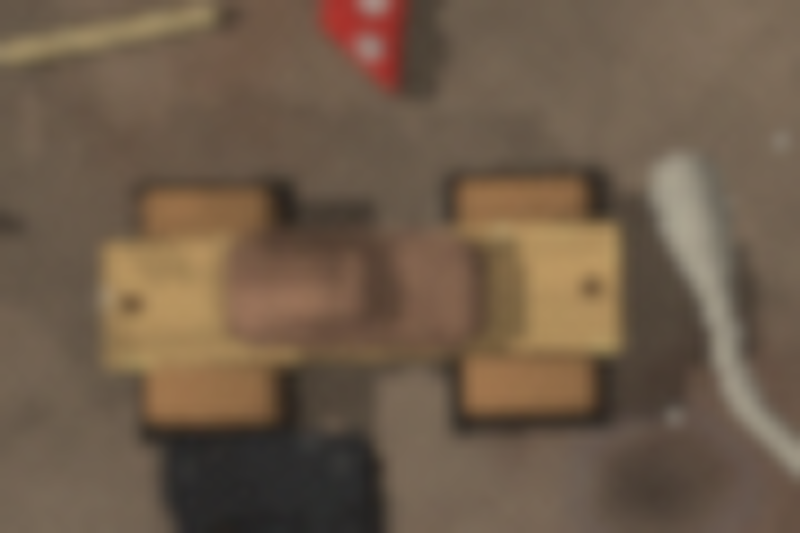

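```bash
python3 -c "
from h import *
im=grab('top'); f=lambda u,v,z: np.round(onz(im,((u+.5)/8.889-.5+215,(v+.5)/8.889-.5+155),z)*1000,1)
for z in(.052,.062,.067): print('car ends',f(224,290,z),f(481,290,z))
print('board ends',f(100,300,.042),f(623,285,.037),f(623,285,.042))
print('board edges',f(230,238,.042),f(230,366,.042),f(560,222,.042),f(560,354,.042))
print('holes',f(130,303,.042),f(592,287,.042))
print('car sides',f(330,234,.07),f(330,345,.06))
"
```

```text
car ends [623.7 268.8  52. ] [620.9 160.1  52. ]
car ends [622.5 266.7  62. ] [619.7 158.8  62. ]
car ends [621.9 265.7  67. ] [619.1 158.2  67. ]
board ends [622.  323.8  42. ] [623.2 101.6  37. ] [622.6 101.2  42. ]
board edges [647.  268.1  42. ] [592.4 268.5  42. ] [650.2 127.4  42. ] [594.  128.3  42. ]
holes [620.4 311.   42. ] [622.1 114.3  42. ]
car sides [643.9 220.5  70. ] [598.5 222.7  60. ]
```

View pics/s11.png

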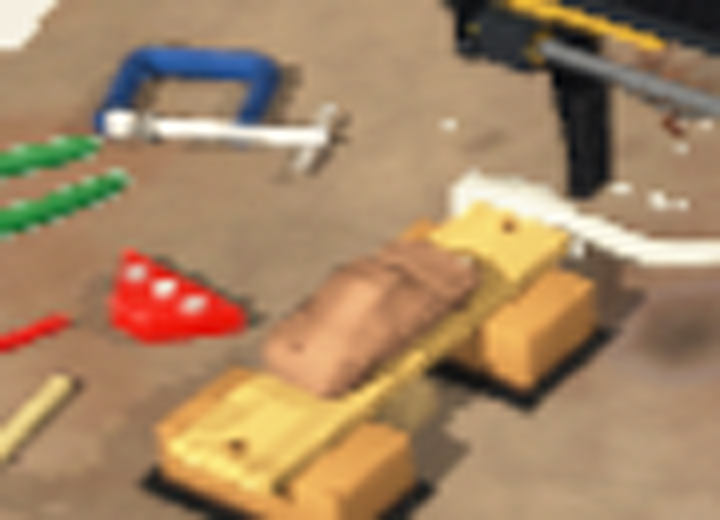

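The scene view shows the car on its wheels along the middle of the board, which is level on both blocks, with the off-cut underneath at (415,400). Car centre is about y = 213 mm and the board centre about 212.7 mm. The gripper is clear, so I hand in.

```bash
python3 -c "
from h import *
print(sense()['time'],np.abs(sense()['qd']).max()); print(hand_in())"
```

```text
41.7 0.23759699354905792
the job is handed in; nothing more can be done
None
```

The stand is built and handed in at 41.7 s of robot time. The order was: a cork block on each pad, the off-cut on the bench midway between them, the board across both blocks, and the car on its wheels along the middle of the board.

| Part | Check, from the last clear camera view of it |
|---|---|
| Blocks | within about 1–2 mm and 1° of their pads |
| Off-cut | about 1–2 mm off midway; yaw came out at −1° to −4° depending on the threshold, against +0.8° for the pads |
| Board | centred within about 1 mm on the pad midpoint |
| Car | within about 1–2 mm of the board's centre |

- **Car yaw reading that disagreed:** the first mask gave the car a yaw of 20°, because its shaded side was missed. I used 10° from its straight edge, and the jaws closed at 49.8 mm, as expected for its 50 mm width.
- **Tilt mistake:** while placing the second block I corrected a small tool tilt with the wrong sign, reaching 1.1°. I fixed it before setting the block down.
- **Bystanders:** the bolt, cup and magnet were never approached closely, and the magnet looks undisturbed in the last pictures. I did not re-measure any of the three at the end.

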